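# Load the toggle press

## Task

Using the scoop, not your fingers, move at least four of the six brass toggles from the blue stock tray into the aluminium feed tray of the hand press, then lay the scoop back down flat on its leather mat, and push the loaded feed tray into the press until the spring catch clicks and it is fully home. No toggle may end up anywhere but in the feed tray or the lane it came from, and leave the thread spools and the lump of wax where they are.

Things in the scene. Friction and masses are not known exactly. Their poses are not given: they have to be found in the camera images.
- scoop: Loose bench scoop, 160 g: open steel pan 68 mm wide, x from -42 (back wall, 30 mm high) to +53 mm (nose, open); floor 2.5 mm thick, 1.6 mm at the lip; side walls 2 mm thick, 28 mm high to x = +10, 14 mm high to x = +32, then bare lip. Stands on its flat floor. Origin: underside of the pan, on the centre line; x points to the nose, z up.
- scoop_grip (a point): Middle of the scoop's upright wooden handle, at x = -55, y = 0, z = 62 mm in the scoop's frame (axes as the scoop's). Flat sides 16 mm apart in y (grip it across these), 26 mm wide in x, leaning back 0.35 rad; it spans z = 22 to 102 mm.
- rest: Fixed brown leather mat on which the scoop lies, 190 x 130 x 5 mm, origin at the centre of its underside; x along its length, the way the scoop's nose points at the start, within 0.3 rad.
- bin: Fixed blue stock tray of two lanes along its x axis. Origin: under the middle of the lane with the toggles: inside x -115..115, y -39..39 mm, floor 4 mm thick, walls 5 mm thick, tops 36 mm above the bench, 66 mm beyond x = 35. At the +x end the floor slopes up at 65 deg from x = 92 mm. The toggles start in the +x half; the -x half is empty. The other lane (y > 44 mm) holds spools.
- tray_middle (a point): Point above the middle of the press's aluminium feed tray, 8 mm over its inner floor and 28 mm over the bench; moves with the tray. x points into the press (the way the tray is pushed), y left, z up. Tray: 84 x 84 mm inside, walls 4 mm thick, rim 30 mm above this point.
- press: Fixed hand press. Origin on the bench under the middle of its feed tray when fully out; x points in, the way the tray slides. Base plate x -60..220, y -75..75 mm; rails beside the tray to y = +-59 mm, 30 mm high; catch block at x = 102, y = -66 mm, 48 mm high. Anvil, ram, head and column stand at x > 130 mm, up to 165 mm high.
- feed_tray (a joint): Travel of the feed tray into the press, m: 0 fully out, 0.08 home against its stop. About 1 N to slide; near 0.065 a stud on its right side meets a spring ball, which takes some 5 to 10 N to pass at about 0.072 and then snaps the tray home and keeps it.
- toggle0: Loose brass toggle, a barrel with round ends, 16 mm thick and 22 mm long, with a dark groove round its middle, 30 g, smooth (friction about 0.28), rolls a little; all six alike. Origin at its middle, x along it.
- toggle1: Brass toggle, as toggle0.
- toggle2: Brass toggle, as toggle0.
- toggle3: Brass toggle, as toggle0.
- toggle4: Brass toggle, as toggle0.
- toggle5: Brass toggle, as toggle0.
- spool_white: Loose white thread spool standing on the bench, 38 mm across, 45 mm high; a bystander. Origin under its centre.
- spool_brown: Brown thread spool, as spool_white.
- wax: Loose white wax lump, 44 mm across, 42 mm high; a bystander.
Things that resemble listed ones, but are neither listed nor needed, are in the scene too. There is more than one size of the rest; the one meant has the size given above.

How it is judged:
By the outcome, as a careful person would: the job done as asked, in the order asked, and still so for the second after the job is handed in, with the robot touching nothing.
It also fails if it takes over 72 s, if anything falls off the work surface, if the arm or the gripper's body presses on something with over 40 N, if the wrist force passes 120 N, or if a joint passes its speed limit or range.

## Robot

A 6-joint arm with a two-finger parallel gripper is mounted at the origin on the work surface. World frame = base frame: x ahead of the robot, y to its left, z up, the work surface at z = 0. Lengths are in m, angles in rad, forces in N, time in s.
With the tool pointing down it reaches from about 0.225 to 0.875 m from the base axis. Payload 3.4 kg.
Tool frame: the origin (TCP) lies where the fingers leave the gripper's body, on its centre line; the fingertips stand 73 mm ahead of it and the grasp point (between the pads) lies 54 mm ahead of it (manip.pinch_z is the distance from the TCP to the grasp point, in m); z points along the fingers, y is the line along which they close (so a half turn about z gives the same grasp; the last joint's range is limited). The gripper opens to 85 mm and grips with 20 to 120 N. Pads are 22 mm wide; open, the fingers measure 114 mm over their backs; the gripper's body (76 mm by 85 mm) begins 54 mm behind the grasp point. The pads swing forward as they close: fully open they stand 13 mm farther back than shut.
Start: joints at [-1.32, 0.276, 1.505, -0, 1.361, -0.121], TCP at [0.209, -0.536, 0.304] pointing down, gripper open.
Joint ranges: [-2.89, 2.89], [-0.75, 2.08], [0.22, 2.7], [-1.18, 4.32], [0.11, 2.71], [-2.7, 2.7]. Speed limits (rad/s): [2.57, 2.57, 3.14, 3.14, 3.14, 3.14].

## Interface

Orientations are given as a unit quaternion [w, x, y, z].
In Python, from rig import readout, imaging, manip gives the robot as it stands. The module is installed in compiled form; this text tells all that it offers.
- The arm moves only by the tool servo_tool, never from a script. Its argument "moves" is a list of rows, each an object with "dp": the shift along the tool's x, y, z in units of 0.2 m (1.0 is 0.2 m), a list of three; "delta_rot": the turn, a rotation vector about the tool's x, y, z in units of 0.1 rad (1.0 is 0.1 rad), a list of three; "fingers": the opening, from 0 (shut) to 1 (fully open). In form: [{"dp": [dx, dy, dz], "delta_rot": [wx, wy, wz], "fingers": fingers}, ...]. A call has 1 to 5 rows; each row shifts and turns the commanded pose from where the row before left it, along the tool's axes as they then stand; what a row does not reach is not made up. A row lasts 1/10 s, in which the tool goes at most 50 mm and 8.59 degrees, less where a joint would pass 70% of its speed; a pose out of reach is approached as far as the arm can. A call with a number of a shift or a turn outside -1 to 1 is refused whole. A call with a gripper value outside its range is refused whole. The fingers move at their own pace and stop on an object; "force" is the grip in N (left out, the last holds). Time passes only in rows, so rows that do not move let the fingers close. It gives the time, the measured TCP pose, the force, the opening and the grip force at its end, in the units of the state.
- readout.get_state(): the state, without advancing time (a new reading comes with each control period).
- imaging.get_image(name): name is "side" or "top"; returns (picture, depth): 480x640x3 uint8, red, green, blue; 480x640 float32, m along the optical axis (not along the pixel's ray), 0 where there is no reading.
- imaging.calibration(name): a dict with "intrinsics" (3x3 intrinsics, pixels), "dist" ([k1, k2, p1, p2, k3] as OpenCV has them; the pictures are not rectified), "R" (3x3) and "t" (3): a world point X has camera coordinates R X + t. Camera axes: x right, y down, z forward; pixel columns grow to the right and rows downward; lengths in m; the calibration is good to about 2 mm. A picture is of the moment at which its call begins. calibration takes no time and is no camera call.
- manip.sign_off(): hands the job in; it is judged then, once.
The state is a dict: "clock": time; "qpos": joint angles; "qd": joint speeds; "effort": joint torques, N m; "position": TCP position; "ee_rot": TCP orientation; "contact_force": force on the tool from outside, world axes, zero at the start; "moment": the same for the moment, N m; "width": finger opening in m; "gripper_force": force on a finger pad.
Only numpy, scipy, OpenCV 4.12 (cv2) and the standard library are available. Lean on these libraries where they do the work, as an engineer would, in place of code of your own. Each camera call takes 0.05 s, during which the arm holds its last target. There are 200 camera calls.

## Working session

There is one attempt and no reset: what is moved stays moved. The work goes in short steps, Python scripts to look and compute and a tool call to move; the robot and the scene stay as the last step left them, time stands still between calls to the robot, and variables do not carry over. Pictures are saved under pics/ and viewed, at most 10 in all, crops included, and the job is handed in when it is done.

Besides the shell and the picture viewer there is one more tool, called after "Request:" as name(argument=value, ...), one argument or row to a line, values as JSON. servo_tool: Moves the arm, as the interface text tells. Its arguments: {"type":"object","properties":{"moves":{"type":"array"},"force":{"type":"number"}},"required":["moves"]}

```bash
mkdir -p pics
cat > h.py <<'E'
import numpy as np, cv2
from rig import readout, imaging, manip
def grab(n,save=None):
    p,d=imaging.get_image(n)
    if save: cv2.imwrite(f'pics/{save}.png',p[:,:,::-1])
    return p,d
def cast(n,uv,z):
    c=imaging.calibration(n);R=np.array(c['R']);t=np.array(c['t'])
    u=cv2.undistortPoints(np.array(uv,float).reshape(-1,1,2),np.array(c['intrinsics']),np.array(c['dist'])).reshape(-1,2)
    r=np.c_[u,np.ones(len(u))]@R; o=-R.T@t
    return o+r*((z-o[2])/r[:,2])[:,None]
def cloud(n,d):
    c=imaging.calibration(n);R=np.array(c['R']);t=np.array(c['t'])
    v,u=np.mgrid[:480,:640]
    w=cv2.undistortPoints(np.stack([u,v],-1).reshape(-1,1,2).astype(float),np.array(c['intrinsics']),np.array(c['dist'])).reshape(480,640,2)
    return (np.dstack([w*d[...,None],d])-t)@R
E
python3 - <<'E'
from h import *
for n in('top','side'):
    grab(n,n+'0'); c=imaging.calibration(n); print(n,-np.array(c['R']).T@c['t'],np.array(c['R'])[2])
print(readout.get_state())
E
```

```text
top [ 0.38228426 -0.04508874  1.26655642] [ 0.07189282 -0.0011544  -0.9974117 ]
side [0.36795324 0.77583676 0.90887156] [ 0.08621328 -0.6905452  -0.71813271]
{'clock': 0.1, 'qpos': array([-1.31998354e+00,  2.76534837e-01,  1.50605145e+00, -1.39655552e-06,
        1.36070892e+00, -1.20967022e-01]), 'qd': array([-0.00079635, -0.00188832, -0.0034609 ,  0.00110192,  0.0010581 ,
       -0.00083862]), 'effort': array([ 8.39171098e-04, -4.17699623e+01, -2.46404546e+01, -2.09911805e-04,
        5.84926573e-03, -4.88398825e-06]), 'position': array([ 0.2088016 , -0.53534817,  0.30310646]), 'ee_rot': array([-8.49439322e-04,  9.82771783e-01,  1.84821259e-01, -5.59099059e-05]), 'contact_force': array([-2.56110303e-01,  1.17875350e-04,  3.06858719e-01]), 'moment': array([ 0.04852051, -0.03407623, -0.05490663]), 'gripper_force': 0.0, 'width': 0.08528858503656983}
```

View pics/top0.png

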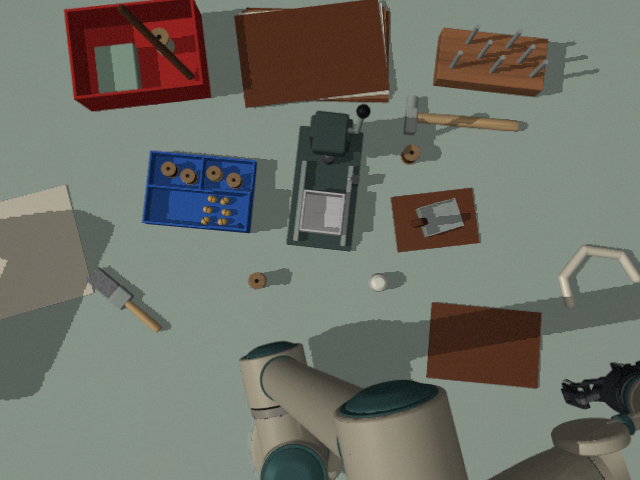

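View pics/side0.png

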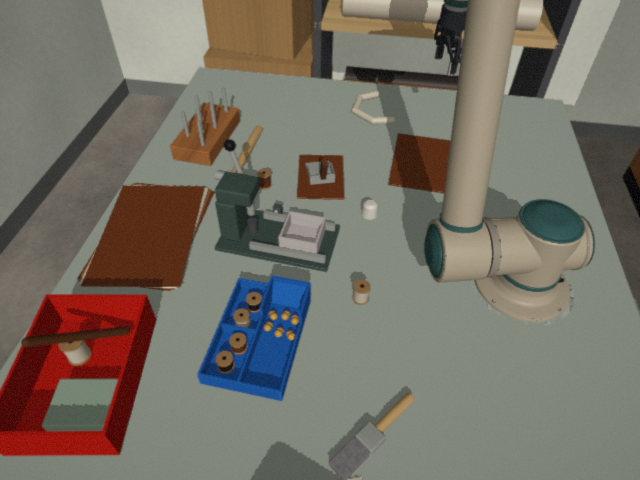

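The top view shows the scoop on the small mat (440,215) with its nose to the right, and the toggles at (217,210) in the right half of the blue bin's lower lane. The feed tray is at (323,212), and the press pushes up in the image (+x). Next I measure these.

```bash
cat > m.py <<'E'
from h import *
p,d=grab('top'); P=cloud('top',d); np.save('P.npy',P); np.save('p.npy',p)
h=cv2.cvtColor(p,cv2.COLOR_RGB2HSV).astype(int); z=P[...,2]
print('bench z',np.median(z[260:300,180:240]), np.median(z[260:300,300:350]))
def rect(mask,lab,zz):
    m=cv2.morphologyEx(mask.astype(np.uint8),cv2.MORPH_OPEN,np.ones((3,3)))
    c=max(cv2.findContours(m,0,1)[0],key=cv2.contourArea).reshape(-1,2)
    q=cast('top',c,zz)[:,:2].astype(np.float32); r=cv2.minAreaRect(q)
    print(lab,r,np.round(cv2.boxPoints(r),4).tolist()); return r
box=lambda u0,u1,v0,v1:np.s_[v0:v1,u0:u1]
def win(u0,u1,v0,v1):
    w=np.zeros((480,640),bool);w[v0:v1,u0:u1]=1;return w
brown=(h[...,0]<15)&(h[...,1]>110)
hull=win(380,490,180,260)&(brown|(z>.003))
rect(hull,'mat',.005)
blue=(abs(h[...,0]-112)<15)&(h[...,1]>120)
b=win(130,270,140,245)&blue
rect(b,'bin outline z=.036',.036)
for lo,hi in((.03,.042),(.06,.072)):
    m=b&(z>lo)&(z<hi); q=P[m][:,:2].astype(np.float32); r=cv2.minAreaRect(q); print('bin',lo,len(q),r,np.median(z[m]),np.round(cv2.boxPoints(r),4).tolist())
m=(win(195,240,190,230)&(h[...,0]>10)&(h[...,0]<32)&(h[...,1]>90)&(h[...,2]>90)).astype(np.uint8)
n,l,s,c=cv2.connectedComponentsWithStats(m)
for i in range(1,n):
    if s[i,4]>8: print('tog',s[i,4],c[i],cast('top',c[i],.012)[0],np.median(z[l==i]))
for lo,hi in((.054,.064),):
    m=win(290,355,180,245)&(z>lo)&(z<hi); q=P[m][:,:2].astype(np.float32); r=cv2.minAreaRect(q); print('tray rim',len(q),r,np.round(cv2.boxPoints(r),4).tolist())
m=win(280,375,95,255)&(z>.02)&(z<.04);q=P[m][:,:2].astype(np.float32);print('rails',cv2.minAreaRect(q))
m=win(280,375,95,255)&(z>.004)&(z<.016);q=P[m][:,:2].astype(np.float32);print('base',cv2.minAreaRect(q))
for lo,hi in((.045,.06),(.06,.075),(.075,.09),(.09,.12)):
    m=win(400,480,190,245)&(z>lo)&(z<hi);q=P[m]
    if len(q): print('handle',lo,len(q),q.mean(0),q.min(0),q.max(0))
m=win(400,480,190,245)&(z>.005)&(h[...,1]<70);q=P[m][:,:2].astype(np.float32);r=cv2.minAreaRect(q);print('pan',len(q),r,np.round(cv2.boxPoints(r),4).tolist())
big=cv2.resize(p[130:265,140:490],None,fx=2.28,fy=2.28,interpolation=cv2.INTER_CUBIC);cv2.imwrite('pics/crop1.png',big[:,:,::-1])
E
python3 m.py
```

```text
bench z 0.0004920542139175513 0.0008288344234080557
mat ((0.5151364207267761, -0.30405545234680176), (0.13183310627937317, 0.19050559401512146), 8.093391418457031) [[0.43650001287460327, -0.21899999678134918], [0.4632999897003174, -0.4075999855995178], [0.5938000082969666, -0.38909998536109924], [0.5669999718666077, -0.2004999965429306]]
bin outline z=.036 ((0.5629627704620361, 0.23595000803470612), (0.24287386238574982, 0.16767339408397675), 86.13481903076172) [[0.47110000252723694, 0.12039999663829803], [0.6384000182151794, 0.10909999907016754], [0.6547999978065491, 0.351500004529953], [0.48750001192092896, 0.3628000020980835]]
bin 0.03 991 ((0.5642619132995605, 0.23833976686000824), (0.24022315442562103, 0.16675585508346558), 86.13565063476562) 0.0355704175817978 [[0.4729999899864197, 0.12409999966621399], [0.6394000053405762, 0.11289999634027481], [0.6554999947547913, 0.35260000824928284], [0.48919999599456787, 0.3637999892234802]]
bin 0.06 284 ((0.5200716257095337, 0.16302673518657684), (0.08456311374902725, 0.08844493329524994), 86.37467193603516) 0.06594019145555019 [[0.473300
[... 1333 characters left out ...]
59  0.05900874]
handle 0.06 11 [ 0.50177933 -0.27068203  0.06632139] [ 0.48988874 -0.27686762  0.06055183] [ 0.51082116 -0.25108389  0.07497361]
handle 0.075 10 [ 0.50036309 -0.26563692  0.08227601] [ 0.49164876 -0.26942963  0.07559135] [ 0.50964225 -0.25648355  0.08975296]
handle 0.09 98 [ 0.49711475 -0.24870842  0.10209104] [ 0.48704371 -0.2644184   0.09060196] [ 0.50794293 -0.23557608  0.11048479]
pan 1105 ((0.4988037049770355, -0.22209176421165466), (0.15167474746704102, 0.3957552909851074), 12.387015342712402) [[0.3822999894618988, -0.045099999755620956], [0.46720001101493835, -0.43160000443458557], [0.6152999997138977, -0.39910000562667847], [0.5303999781608582, -0.012600000016391277]]
```

View pics/crop1.png

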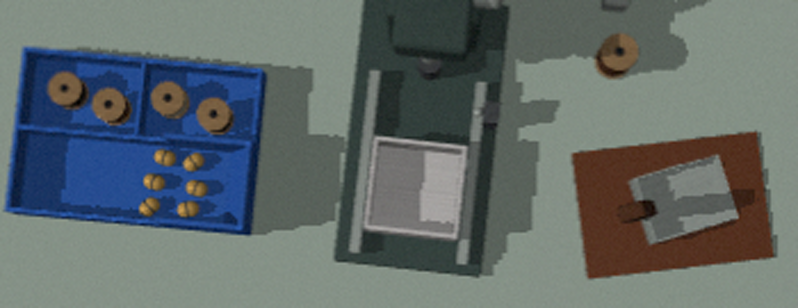

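Run:
```python
from h import *
P=np.load('P.npy');p=np.load('p.npy');z=P[...,2];h=cv2.cvtColor(p,cv2.COLOR_RGB2HSV).astype(int)
cv=lambda a:np.array(a,float)/2.28+np.array([140,130])
print('tray outer',cast('top',cv([(370,137),(468,143),(460,240),(362,232)]),.058)[:,:2].round(4).tolist())
print('base',cast('top',cv([(335,262),(481,276)]),.01)[:,:2].round(4).tolist())
m=np.zeros((480,640),np.uint8);m[180:260,395:485]=((h[...,1]<90)&(z>.004))[180:260,395:485]
n,l,s,c=cv2.connectedComponentsWithStats(m);i=1+np.argmax(s[1:,4]);q=P[l==i]
lo=q[q[:,2]<.0125]
ct=max(cv2.findContours((l==i).astype(np.uint8),0,1)[0],key=cv2.contourArea).reshape(-1,2)
print(s[i],len(lo),cv2.minAreaRect(q[:,:2].astype(np.float32)),cv2.minAreaRect(lo[:,:2].astype(np.float32)))
print(np.round(cv2.boxPoints(cv2.minAreaRect(q[:,:2].astype(np.float32))),4).tolist(),np.percentile(q[:,2],[1,50,99]))
hm=(z>.09)&(z<.125);hm[:,:395]=0;hm[:,485:]=0;hm[:180]=0;hm[260:]=0
q=P[hm];top=q[q[:,2]>.1];print('handle top',len(top),cv2.minAreaRect(top[:,:2].astype(np.float32)),np.round(cv2.boxPoints(cv2.minAreaRect(top[:,:2].astype(np.float32))),4).tolist(),np.percentile(top[:,2],[5,50,95]))
# side view handle: pixels
p2,d2=grab('side');P2=cloud('side',d2)
w=(abs(P2[...,0]-.5)<.04)&(abs(P2[...,1]+.26)<.05)&(P2[...,2]>.04)&(P2[...,2]<.125)
h2=cv2.cvtColor(p2,cv2.COLOR_RGB2HSV)
w&=h2[...,1]>90
q=P2[w]
for a in(.05,.06,.07,.08,.09,.1):
    r=q[abs(q[:,2]-a)<.005]; print(a,len(r),r.mean(0),r.min(0),r.max(0))
```

```text
tray outer [[0.568, 0.002], [0.5643, -0.0943], [0.4687, -0.0884], [0.4743, 0.0074]]
base [[0.4468, 0.0361], [0.4361, -0.1121]]
[ 416  198   48   39 1150] 937 ((0.47696202993392944, -0.19739770889282227), (0.07251511514186859, 0.35126790404319763), 20.20158576965332) ((0.520378589630127, -0.3157252073287964), (0.07013793289661407, 0.09772203862667084), 18.23065757751465)
[[0.3822999894618988, -0.045099999755620956], [0.503600001335144, -0.37470000982284546], [0.5716000199317932, -0.349700003862381], [0.450300008058548, -0.019999999552965164]] [0.00423924 0.00903477 0.05004683]
handle top 70 ((0.497514933347702, -0.2492259442806244), (0.015415891073644161, 0.024538755416870117), 17.329423904418945) [[0.48649999499320984, -0.23980000615119934], [0.49380001425743103, -0.2632000148296356], [0.5084999799728394, -0.25859999656677246], [0.5012000203132629, -0.23520000278949738]] [0.10059585 0.10366527 0.10875136]
0.05 14 [ 0.50312721 -0.25112135  0.04978239] [ 0.49508124 -0.26421415  0.04539609] [ 0.51090738 -0.24336613  0.05424703]
0.06 14 [ 0.50040718 -0.24564148  0.06079328] [ 0.49215006 -0.26305858  0.05685275] [ 0.51085675 -0.2410007   0.06456774]
0.07 15 [ 0.49953339 -0.24332098  0.07060811] [ 0.49184837 -0.2518525   0.06641265] [ 0.506621   -0.23925267  0.07451917]
0.08 10 [ 0.49996837 -0.24123407  0.08056489] [ 0.49120174 -0.25241035  0.07612536] [ 0.50687022 -0.2350058   0.08487866]
0.09 20 [ 0.49772223 -0.23714242  0.09063301] [ 0.48899898 -0.25415521  0.0853697 ] [ 0.50744873 -0.23028986  0.09490429]
0.1 42 [ 0.49689554 -0.24248679  0.10018562] [ 0.48892134 -0.25442134  0.09505517] [ 0.50671265 -0.2316773   0.10491232]
```

```bash
cat > plan.py <<'E'
import numpy as np, json
from scipy.spatial.transform import Rotation as Ro
from rig import readout
def pose():
    s=readout.get_state();q=s['ee_rot'];return np.array(s['position']),Ro.from_quat([q[1],q[2],q[3],q[0]])
def frame(ang,pitch):
    """tool rotation for scoop heading ang (rad), scoop pitch nose-down; tool along leaning handle"""
    u=np.array([np.cos(ang),np.sin(ang),0]);z=np.array([0,0,1.]);v=np.cross(z,u)
    return Ro.from_rotvec(v*(pitch-.35))*Ro.from_matrix(np.c_[-u,v,-z])
def scoop2tcp(o,ang,pitch,grip=(-.055,0,.062)):
    """o: scoop origin world"""
    u=np.array([np.cos(ang),np.sin(ang),0]);z=np.array([0,0,1.]);v=np.cross(z,u)
    S=Ro.from_rotvec(v*pitch)*Ro.from_matrix(np.c_[u,v,z])
    T=frame(ang,pitch)
    return np.array(o)+S.apply(grip)-.054*T.apply([0,0,1]),T
def rows(wps,p=None,R=None):
    """wps: (pos,Rot,nrows,fingers)"""
    if p is None:p,R=pose()
    out=[]
    for P,T,n,f in wps:
        for k in range(n,0,-1):
            dp=R.inv().apply((P-p)/k);dr=(R.inv()*T).as_rotvec()/k
            a=np.round(dp/.2,3);b=np.round(dr/.1,2)
            out.append((a.tolist(),b.tolist(),f)); p=p+R.apply(a*.2);R=R*Ro.from_rotvec(b*.1)
    for i,(a,b,f) in enumerate(out): print(i,a,b,f)
    print('end',p.round(4)); return p,R
E
python3 - <<'E'
from plan import *
a=np.radians(-72); u=np.array([np.cos(a),np.sin(a),0])
G,T=scoop2tcp([.5187,-.3105,.005],a,0); print(G,T.as_matrix()[:,2])
p,R=pose()
H=G-T.apply([0,0,.10])
rows([(H,T,16,1),(G,T,4,1)])
E
```

```text
[ 0.49598216 -0.24058167  0.11772613] [ 0.10596125 -0.32611519 -0.93937271]
0 [0.118, -0.064, 0.029] [-0.17, -0.18, -0.94] 1
1 [0.124, -0.053, 0.026] [-0.17, -0.18, -0.93] 1
2 [0.128, -0.042, 0.022] [-0.17, -0.17, -0.94] 1
3 [0.132, -0.03, 0.02] [-0.17, -0.17, -0.93] 1
4 [0.135, -0.018, 0.017] [-0.16, -0.18, -0.94] 1
5 [0.136, -0.005, 0.014] [-0.17, -0.17, -0.93] 1
6 [0.136, 0.007, 0.012] [-0.16, -0.18, -0.94] 1
7 [0.135, 0.02, 0.01] [-0.17, -0.17, -0.93] 1
8 [0.133, 0.032, 0.008] [-0.16, -0.18, -0.94] 1
9 [0.129, 0.045, 0.006] [-0.17, -0.17, -0.93] 1
10 [0.125, 0.056, 0.005] [-0.16, -0.18, -0.94] 1
11 [0.119, 0.068, 0.004] [-0.17, -0.17, -0.93] 1
12 [0.113, 0.078, 0.003] [-0.16, -0.18, -0.94] 1
13 [0.105, 0.089, 0.002] [-0.17, -0.17, -0.93] 1
14 [0.096, 0.098, 0.002] [-0.16, -0.18, -0.94] 1
15 [0.086, 0.106, 0.003] [-0.17, -0.17, -0.93] 1
16 [-0.0, -0.0, 0.125] [0.0, -0.0, -0.0] 1
17 [-0.0, -0.0, 0.125] [0.0, -0.0, -0.0] 1
18 [-0.0, -0.0, 0.125] [0.0, -0.0, -0.0] 1
19 [-0.0, -0.001, 0.125] [0.0, -0.0, -0.0] 1
end [ 0.4959 -0.2406  0.1177]
```

Request:
servo_tool(
  moves=[
    {"dp": [0.118,-0.064,0.029],"delta_rot": [-0.17,-0.18,-0.94],"fingers": 1},
    {"dp": [0.124,-0.053,0.026],"delta_rot": [-0.17,-0.18,-0.94],"fingers": 1},
    {"dp": [0.128,-0.042,0.022],"delta_rot": [-0.17,-0.17,-0.94],"fingers": 1},
    {"dp": [0.132,-0.03,0.02],"delta_rot": [-0.17,-0.17,-0.94],"fingers": 1},
    {"dp": [0.135,-0.018,0.017],"delta_rot": [-0.17,-0.17,-0.94],"fingers": 1},
  ],
)

```text
clock: 0.7
position: [0.2957, -0.4323, 0.2747]
ee_rot: [0.049, 0.91, 0.41, -0.035]
contact_force: [-0.3, -0.0, -0.3]
width: 0.0853
gripper_force: 0.0
```

Request:
servo_tool(
  moves=[
    {"dp": [0.136,-0.005,0.014],"delta_rot": [-0.17,-0.17,-0.94],"fingers": 1},
    {"dp": [0.136,0.007,0.012],"delta_rot": [-0.17,-0.17,-0.94],"fingers": 1},
    {"dp": [0.135,0.02,0.01],"delta_rot": [-0.17,-0.17,-0.94],"fingers": 1},
    {"dp": [0.133,0.032,0.008],"delta_rot": [-0.17,-0.17,-0.94],"fingers": 1},
    {"dp": [0.129,0.045,0.006],"delta_rot": [-0.17,-0.17,-0.94],"fingers": 1},
  ],
)

```text
clock: 1.2
position: [0.3818, -0.3297, 0.2464]
ee_rot: [0.096, 0.785, 0.609, -0.066]
contact_force: [-0.5, -0.9, -0.0]
width: 0.0852
gripper_force: 0.0
```

Request:
servo_tool(
  moves=[
    {"dp": [0.125,0.056,0.005],"delta_rot": [-0.17,-0.17,-0.94],"fingers": 1},
    {"dp": [0.119,0.068,0.004],"delta_rot": [-0.17,-0.17,-0.94],"fingers": 1},
    {"dp": [0.113,0.078,0.003],"delta_rot": [-0.17,-0.17,-0.94],"fingers": 1},
    {"dp": [0.105,0.089,0.002],"delta_rot": [-0.17,-0.17,-0.94],"fingers": 1},
    {"dp": [0.096,0.098,0.002],"delta_rot": [-0.17,-0.17,-0.94],"fingers": 1},
  ],
)

```text
clock: 1.7
position: [0.4679, -0.2265, 0.2183]
ee_rot: [0.136, 0.613, 0.773, -0.094]
contact_force: [-0.3, -0.1, -0.5]
width: 0.085
gripper_force: 0.0
```

Run:
```python
from plan import *
a=np.radians(-72)
G,T=scoop2tcp([.5187,-.3105,.005],a,0); p,R=pose(); print(p,(R.inv()*T).as_rotvec(),readout.get_state()['qpos'])
rows([(G-T.apply([0,0,.08]),T,2,1),(G,T,3,1)])
```

```text
[ 0.46789958 -0.22651882  0.21826177] [-0.00710894 -0.01767199 -0.08368047] [-0.44970689  0.19066912  1.89781729 -0.32480561  0.85027288 -0.48849472]
0 [0.038, 0.053, 0.055] [-0.04, -0.09, -0.42] 1
1 [0.036, 0.055, 0.055] [-0.03, -0.09, -0.42] 1
2 [0.0, -0.0, 0.133] [-0.0, 0.0, 0.0] 1
3 [0.0, -0.0, 0.134] [-0.0, 0.0, 0.0] 1
4 [0.0, -0.0, 0.133] [-0.0, 0.0, 0.0] 1
end [ 0.496  -0.2406  0.1178]
```

Request:
servo_tool(
  moves=[
    {"dp": [0.038,0.053,0.055],"delta_rot": [-0.04,-0.09,-0.42],"fingers": 1},
    {"dp": [0.036,0.055,0.055],"delta_rot": [-0.03,-0.09,-0.42],"fingers": 1},
    {"dp": [0,0,0.133],"delta_rot": [0,0,0],"fingers": 1},
    {"dp": [0,0,0.134],"delta_rot": [0,0,0],"fingers": 1},
    {"dp": [0,0,0.133],"delta_rot": [0,0,0],"fingers": 1},
  ],
)

```text
clock: 2.2
position: [0.4956, -0.2419, 0.1169]
ee_rot: [0.141, 0.58, 0.796, -0.102]
contact_force: [0.4, -0.1, 1.0]
width: 0.0855
gripper_force: 0.0
```

Request:
servo_tool(
  moves=[
    {"dp": [0,0,0],"delta_rot": [0,0,0],"fingers": 0.6},
    {"dp": [0,0,0],"delta_rot": [0,0,0],"fingers": 0.3},
    {"dp": [0,0,0],"delta_rot": [0,0,0],"fingers": 0.1},
    {"dp": [0,0,0],"delta_rot": [0,0,0],"fingers": 0},
    {"dp": [0,0,0],"delta_rot": [0,0,0],"fingers": 0},
  ],
  force=60,
)

```text
clock: 2.7
position: [0.496, -0.2418, 0.1195]
ee_rot: [0.142, 0.58, 0.795, -0.102]
contact_force: [1.2, 0.2, -0.5]
width: 0.0153
gripper_force: 58.4
```

Request:
servo_tool(
  moves=[
    {"dp": [0,0,0],"delta_rot": [0,0,0],"fingers": 0},
    {"dp": [0,0,0],"delta_rot": [0,0,0],"fingers": 0},
    {"dp": [0,0,0],"delta_rot": [0,0,0],"fingers": 0},
  ],
  force=90,
)

```text
clock: 3.0
position: [0.496, -0.2417, 0.1195]
ee_rot: [0.142, 0.58, 0.795, -0.102]
contact_force: [-1.2, 2.0, 6.5]
width: 0.0152
gripper_force: 88.2
```

Run:
```python
from h import *
p,d=grab('side'); p2,d2=grab('top')
a=cv2.resize(p[130:230,270:390],None,fx=4,fy=4);b=cv2.resize(p2[170:270,380:500],(480,400))
cv2.imwrite('pics/grip.png',np.vstack([a,b])[:,:,::-1][:, :]) if 0 else cv2.imwrite('pics/grip.png',cv2.resize(np.hstack([a,b]),(800,333))[:,:,::-1])
```

```text
(no output)
```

View pics/grip.png

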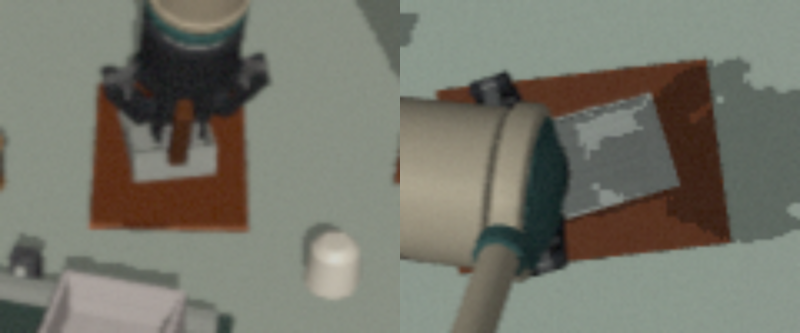

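```bash
cat >> plan.py <<'E'
Z=np.array([0,0,1.])
def S(ang,pitch):
    u=np.array([np.cos(ang),np.sin(ang),0]);v=np.cross(Z,u)
    return Ro.from_rotvec(v*pitch)*Ro.from_matrix(np.c_[u,v,Z])
# grip transform: tool pose at grip vs measured scoop pose
import os
if os.path.exists('X.npz'):
    X=np.load('X.npz');XR=Ro.from_quat(X['q']);Xt=X['t']
def nose(n,ang,pitch,loc=.053):
    """tcp pose for scoop point (loc,0,0) at n"""
    s=S(ang,pitch);o=np.array(n)-s.apply([loc,0,0]);T=s*XR.inv()
    return o-T.apply(Xt),T
def scoop_now(loc=.053):
    p,R=pose();s=R*XR;return p+R.apply(Xt),p+R.apply(Xt)+s.apply([loc,0,0]),s
BO=np.array([.525,.241]);BA=np.radians(-93.86);BU=np.array([np.cos(BA),np.sin(BA)]);BV=np.array([-BU[1],BU[0]])
def binp(x,y,z):return np.r_[BO+x*BU+y*BV,z]
E
python3 - <<'E'
from plan import *
from h import cast
print(cast('top',[(455.9,197.9),(464,225.8)],.0066))
p,R=pose();s=S(np.radians(-72),0);o=np.array([.5187,-.3105,.005])
np.savez('X.npz',q=(R.inv()*s).as_quat(),t=R.inv().apply(o-p))
E
python3 - <<'E'
from plan import *
o,n,s=scoop_now();print(o,n)
wp=[(*nose(n+[0,0,.11],np.radians(-72),-.05),5,0)]
A=binp(-.012,0,.10)
wp.append((*nose(np.r_[.535,.0,.16],np.radians(-83),.0),10,0))
wp.append((*nose(A,BA,.3),10,0))
rows(wp)
E
```

```text
[[ 0.56566265 -0.35372446  0.0066    ]
 [ 0.50095662 -0.37281224  0.0066    ]]
[ 0.5187 -0.3105  0.005 ] [ 0.5350779 -0.360906   0.005    ]
0 [-0.03, 0.0, -0.099] [-0.0, -0.1, -0.0] 0
1 [-0.032, 0.0, -0.099] [-0.0, -0.1, -0.0] 0
2 [-0.032, 0.0, -0.099] [-0.0, -0.1, -0.0] 0
3 [-0.034, 0.001, -0.098] [-0.0, -0.1, -0.0] 0
4 [-0.034, 0.0, -0.098] [-0.0, -0.1, -0.0] 0
5 [0.145, 0.067, -0.089] [0.07, 0.05, 0.18] 0
6 [0.146, 0.064, -0.089] [0.07, 0.05, 0.18] 0
7 [0.148, 0.061, -0.089] [0.07, 0.05, 0.18] 0
8 [0.149, 0.057, -0.088] [0.07, 0.05, 0.18] 0
9 [0.151, 0.054, -0.088] [0.07, 0.05, 0.18] 0
10 [0.152, 0.051, -0.087] [0.07, 0.05, 0.18] 0
11 [0.153, 0.047, -0.087] [0.07, 0.05, 0.18] 0
12 [0.155, 0.044, -0.087] [0.07, 0.05, 0.18] 0
13 [0.156, 0.041, -0.086] [0.07, 0.05, 0.17] 0
14 [0.157, 0.038, -0.086] [0.08, 0.04, 0.18] 0
15 [0.104, 0.018, -0.023] [0.04, 0.3, 0.19] 0
16 [0.105, 0.016, -0.02] [0.04, 0.3, 0.19] 0
17 [0.106, 0.014, -0.017] [0.04, 0.3, 0.19] 0
18 [0.107, 0.012, -0.014] [0.04, 0.3, 0.18] 0
19 [0.107, 0.011, -0.011] [0.04, 0.3, 0.19] 0
20 [0.108, 0.008, -0.008] [0.04, 0.3, 0.18] 0
21 [0.108, 0.006, -0.004] [0.04, 0.3, 0.19] 0
22 [0.108, 0.005, -0.001] [0.04, 0.3, 0.18] 0
23 [0.108, 0.002, 0.002] [0.04, 0.3, 0.19] 0
24 [0.108, 0.001, 0.005] [0.03, 0.29, 0.18] 0
end [0.5314 0.3388 0.2465]
```

Request:
servo_tool(
  moves=[
    {"dp": [-0.03,0,-0.099],"delta_rot": [0,-0.1,0],"fingers": 0},
    {"dp": [-0.032,0,-0.099],"delta_rot": [0,-0.1,0],"fingers": 0},
    {"dp": [-0.032,0,-0.099],"delta_rot": [0,-0.1,0],"fingers": 0},
    {"dp": [-0.034,0,-0.098],"delta_rot": [0,-0.1,0],"fingers": 0},
    {"dp": [-0.034,0,-0.098],"delta_rot": [0,-0.1,0],"fingers": 0},
  ],
)

```text
clock: 3.6
position: [0.4932, -0.2361, 0.2225]
ee_rot: [0.16, 0.578, 0.792, -0.117]
contact_force: [0.2, -0.8, -1.3]
width: 0.0152
gripper_force: 87.8
```

Request:
servo_tool(
  moves=[
    {"dp": [0.145,0.067,-0.089],"delta_rot": [0.07,0.05,0.18],"fingers": 0},
    {"dp": [0.146,0.064,-0.089],"delta_rot": [0.07,0.05,0.18],"fingers": 0},
    {"dp": [0.148,0.061,-0.089],"delta_rot": [0.07,0.05,0.18],"fingers": 0},
    {"dp": [0.149,0.057,-0.088],"delta_rot": [0.07,0.05,0.18],"fingers": 0},
    {"dp": [0.151,0.054,-0.088],"delta_rot": [0.07,0.05,0.18],"fingers": 0},
  ],
)

```text
clock: 4.1
position: [0.5058, -0.0545, 0.2479]
ee_rot: [0.145, 0.617, 0.765, -0.116]
contact_force: [0.7, 0.4, -2.3]
width: 0.0155
gripper_force: 88.2
```

Request:
servo_tool(
  moves=[
    {"dp": [0.152,0.051,-0.087],"delta_rot": [0.07,0.05,0.18],"fingers": 0},
    {"dp": [0.153,0.047,-0.087],"delta_rot": [0.07,0.05,0.18],"fingers": 0},
    {"dp": [0.155,0.044,-0.087],"delta_rot": [0.07,0.05,0.18],"fingers": 0},
    {"dp": [0.156,0.041,-0.086],"delta_rot": [0.07,0.05,0.17],"fingers": 0},
    {"dp": [0.157,0.038,-0.086],"delta_rot": [0.08,0.04,0.18],"fingers": 0},
  ],
)

```text
clock: 4.6
position: [0.5187, 0.126, 0.2737]
ee_rot: [0.13, 0.654, 0.736, -0.116]
contact_force: [-0.0, -0.2, -1.6]
width: 0.015
gripper_force: 88.1
```

Request:
servo_tool(
  moves=[
    {"dp": [0.104,0.018,-0.023],"delta_rot": [0.04,0.3,0.19],"fingers": 0},
    {"dp": [0.105,0.016,-0.02],"delta_rot": [0.04,0.3,0.19],"fingers": 0},
    {"dp": [0.106,0.014,-0.017],"delta_rot": [0.04,0.3,0.19],"fingers": 0},
    {"dp": [0.107,0.012,-0.014],"delta_rot": [0.04,0.3,0.18],"fingers": 0},
    {"dp": [0.107,0.011,-0.011],"delta_rot": [0.04,0.3,0.19],"fingers": 0},
  ],
)

```text
clock: 5.1
position: [0.5246, 0.2325, 0.2593]
ee_rot: [0.073, 0.696, 0.711, -0.067]
contact_force: [0.7, -0.0, -1.2]
width: 0.0148
gripper_force: 88.0
```

Request:
servo_tool(
  moves=[
    {"dp": [0.108,0.008,-0.008],"delta_rot": [0.04,0.3,0.18],"fingers": 0},
    {"dp": [0.108,0.006,-0.004],"delta_rot": [0.04,0.3,0.19],"fingers": 0},
    {"dp": [0.108,0.005,-0.001],"delta_rot": [0.04,0.3,0.18],"fingers": 0},
    {"dp": [0.108,0.002,0.002],"delta_rot": [0.04,0.3,0.19],"fingers": 0},
    {"dp": [0.108,0.001,0.005],"delta_rot": [0.03,0.29,0.18],"fingers": 0},
  ],
)

```text
clock: 5.6
position: [0.531, 0.3398, 0.2454]
ee_rot: [0.016, 0.732, 0.681, -0.019]
contact_force: [0.5, 0.5, -1.6]
width: 0.015
gripper_force: 88.0
```

Run:
```python
from plan import *
from h import *
p,d=grab('top');o,n,s=scoop_now();print(o,n,s.as_matrix()[:,0],readout.get_state()['qpos'])
P=cloud('top',d)
a=cv2.resize(p[130:250,130:270],None,fx=5,fy=5,interpolation=cv2.INTER_CUBIC);cv2.imwrite('pics/over.png',a[:,:,::-1])
```

```text
[0.52884534 0.30844807 0.1138951 ] [0.52533869 0.25805159 0.09786704] [-0.06616316 -0.9508769  -0.30241621] [ 0.48019609  0.40879359  1.45135603 -0.03840926  1.30619575  0.56313543]
```

View pics/over.png

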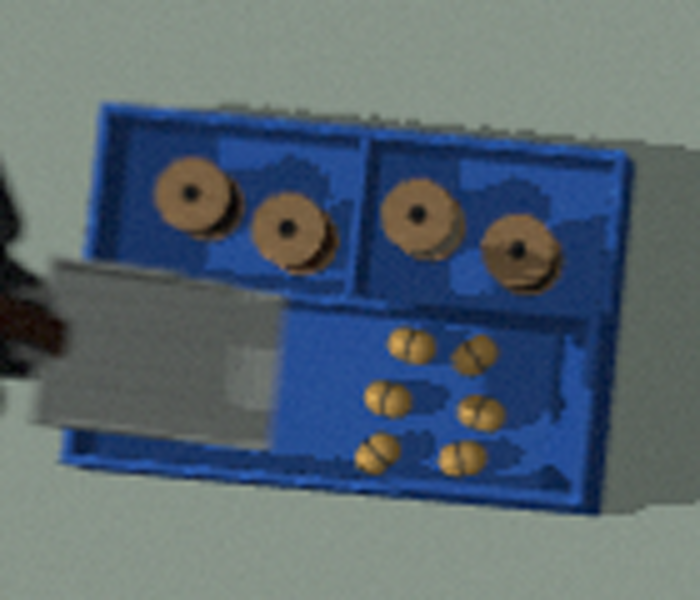

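The scoop is held level over the bin's empty half. Its lip runs from (285,303) to (270,447) in the crop, and all six toggles lie ahead of it.

Run:
```python
from plan import *
from h import cast
c=cast('top',[(187,190.6),(184,219.4)],.0985);print(c,c.mean(0),np.degrees(np.arctan2(*(c[1]-c[0])[:2][::-1]))+90-180+90)
o,n,s=scoop_now();print(n)
rows([(*nose(binp(-.012,0,.008),BA,.3),5,0),(*nose(binp(.003,0,.0055),BA,.04),5,0)])
```

```text
[[0.55448612 0.24856897 0.0985    ]
 [0.49204405 0.25249432 0.0985    ]] [0.52326508 0.25053165 0.0985    ] 176.40290680937983
[0.52533869 0.25805159 0.09786704]
0 [0.0, 0.0, 0.091] [-0.01, -0.01, -0.0] 0
1 [0.0, 0.0, 0.09] [-0.0, -0.02, -0.0] 0
2 [0.0, 0.001, 0.091] [-0.01, -0.01, -0.0] 0
3 [0.001, 0.0, 0.09] [-0.0, -0.02, -0.01] 0
4 [0.001, 0.001, 0.091] [-0.01, -0.01, -0.0] 0
5 [0.021, -0.0, 0.028] [-0.0, -0.52, -0.0] 0
6 [0.023, -0.0, 0.027] [-0.0, -0.52, -0.0] 0
7 [0.024, -0.0, 0.026] [-0.0, -0.52, -0.0] 0
8 [0.025, -0.0, 0.025] [-0.0, -0.52, -0.0] 0
9 [0.027, -0.001, 0.024] [-0.01, -0.52, -0.0] 0
end [0.5326 0.3585 0.125 ]
```

Run:
```python
from plan import *
from h import *
o,n,s=scoop_now()
for nm in('top','side'):
    p,d=grab(nm);P=cloud(nm,d);h=cv2.cvtColor(p,cv2.COLOR_RGB2HSV)
    m=(d>0)&(h[...,1]<80)&(P[...,2]>.07)&(P[...,2]<.2)&(np.linalg.norm(P-o,axis=-1)<.08)
    L=s.inv().apply(P[m]-o)
    print(nm,len(L),'x',np.percentile(L[:,0],[0,1,5,50,95,99,100]).round(4),'y',np.percentile(L[:,1],[1,5,50,95,99]).round(4))
    f=L[(L[:,2]<.012)&(L[:,2]>-.012)]
    for a in(-.02,0,.02,.04): 
        g=f[(abs(f[:,0]-a)<.01)&(abs(f[:,1])<.025)]; print(a,len(g),np.median(g[:,2]).round(4) if len(g) else '')
```

```text
top 1535 x [-0.052  -0.0421 -0.0384  0.003   0.0471  0.0511  0.0522] y [-0.0343 -0.032  -0.0003  0.0312  0.0325]
-0.02 233 0.0033
0 235 0.0034
0.02 229 0.0038
0.04 221 0.0027
side 767 x [-0.0595 -0.0586 -0.0462 -0.0409  0.0239  0.0433  0.0505] y [-0.036  -0.0357 -0.0154  0.0295  0.0315]
-0.02 5 0.0038
0 80 0.0027
0.02 46 0.0024
0.04 6 0.0016
```

Request:
servo_tool(
  moves=[
    {"dp": [0,0,0.091],"delta_rot": [0,0,0],"fingers": 0},
    {"dp": [0,0,0.09],"delta_rot": [-0.01,-0.02,0],"fingers": 0},
    {"dp": [0,0.001,0.091],"delta_rot": [-0.01,-0.01,0],"fingers": 0},
    {"dp": [0.001,0,0.09],"delta_rot": [0,-0.02,-0.01],"fingers": 0},
    {"dp": [0.001,0.001,0.091],"delta_rot": [-0.01,-0.02,0],"fingers": 0},
  ],
)

```text
clock: 6.25
position: [0.5312, 0.3335, 0.1547]
ee_rot: [0.021, 0.731, 0.681, -0.021]
contact_force: [0.2, -0.4, -0.6]
width: 0.0151
gripper_force: 88.1
```

Request:
servo_tool(
  moves=[
    {"dp": [0.021,0,0.028],"delta_rot": [0,-0.52,0],"fingers": 0},
    {"dp": [0.023,0,0.027],"delta_rot": [0,-0.52,0],"fingers": 0},
    {"dp": [0.024,0,0.026],"delta_rot": [0,-0.52,0],"fingers": 0},
    {"dp": [0.025,0,0.025],"delta_rot": [0,-0.52,0],"fingers": 0},
    {"dp": [0.027,0,0.024],"delta_rot": [-0.01,-0.52,0],"fingers": 0},
  ],
)

```text
clock: 6.75
position: [0.5329, 0.3534, 0.1257]
ee_rot: [0.11, 0.722, 0.673, -0.115]
contact_force: [0.1, 0.7, -1.1]
width: 0.0153
gripper_force: 88.1
```

Run:
```python
from plan import *
o,n,s=scoop_now();print(o,n,s.as_matrix()[:,0],readout.get_state()['contact_force'])
d=n[:2]-BO;print('nose bin',d@BU,d@BV)
rows([(*nose(binp(.02,0,.0045),BA,.03),3,0),(*nose(binp(.088,0,.0045),BA,.02),7,0),(*nose(binp(.095,0,.010),BA,-.02),2,0),(*nose(binp(.111,0,.045),BA,-.33),6,0),(*nose(binp(.105,0,.12),BA,-.35),5,0)])
```

```text
[0.528733   0.28477362 0.00891075] [0.52518138 0.23191953 0.00722824] [-0.06701169 -0.99724704 -0.03174542] [ 0.10156032  0.67746441 -1.12981139]
nose bin 0.009047662666271985 0.0007922504413516854
0 [-0.015, -0.001, 0.01] [0.0, -0.01, -0.0] 0
1 [-0.016, -0.001, 0.01] [0.01, -0.0, -0.0] 0
2 [-0.015, -0.001, 0.011] [0.0, -0.01, -0.0] 0
3 [-0.045, 0.0, 0.016] [0.0, -0.01, -0.0] 0
4 [-0.045, 0.0, 0.016] [0.0, -0.01, -0.0] 0
5 [-0.045, 0.0, 0.016] [0.0, -0.02, -0.0] 0
6 [-0.045, 0.0, 0.016] [0.0, -0.01, -0.0] 0
7 [-0.045, 0.0, 0.016] [0.0, -0.02, -0.0] 0
8 [-0.045, 0.001, 0.016] [0.0, -0.01, -0.0] 0
9 [-0.045, 0.0, 0.017] [0.0, -0.02, -0.0] 0
10 [-0.006, 0.0, 0.001] [0.0, -0.2, -0.0] 0
11 [-0.006, 0.0, 0.0] [0.0, -0.2, -0.0] 0
12 [0.012, -0.0, 0.004] [-0.0, -0.52, -0.0] 0
13 [0.012, -0.0, 0.003] [-0.0, -0.52, -0.0] 0
14 [0.013, -0.0, 0.002] [-0.0, -0.51, -0.0] 0
15 [0.013, -0.0, 0.002] [-0.0, -0.52, -0.0] 0
16 [0.012, -0.0, 0.001] [-0.01, -0.51, -0.0] 0
17 [0.013, -0.0, 0.0] [-0.0, -0.52, -0.0] 0
18 [-0.04, 0.0, -0.06] [-0.0, -0.04, -0.0] 0
19 [-0.04, 0.0, -0.06] [-0.0, -0.04, -0.0] 0
20 [-0.04, 0.0, -0.06] [-0.0, -0.04, -0.0] 0
21 [-0.04, 0.001, -0.06] [-0.0, -0.04, -0.0] 0
22 [-0.041, 0.0, -0.06] [-0.0, -0.04, -0.01] 0
end [0.5282 0.2929 0.1846]
```

Request:
servo_tool(
  moves=[
    {"dp": [-0.015,-0.001,0.01],"delta_rot": [0,0,0],"fingers": 0},
    {"dp": [-0.016,-0.001,0.01],"delta_rot": [0.01,-0.01,0],"fingers": 0},
    {"dp": [-0.015,-0.001,0.011],"delta_rot": [0,-0.01,0],"fingers": 0},
    {"dp": [-0.045,0,0.016],"delta_rot": [0,-0.01,0],"fingers": 0},
    {"dp": [-0.045,0,0.016],"delta_rot": [0,-0.01,0],"fingers": 0},
  ],
)

```text
clock: 7.25
position: [0.53, 0.3227, 0.1226]
ee_rot: [0.11, 0.722, 0.673, -0.116]
contact_force: [0.3, 0.7, -2.4]
width: 0.015
gripper_force: 88.1
```

Request:
servo_tool(
  moves=[
    {"dp": [-0.045,0,0.016],"delta_rot": [0,-0.02,0],"fingers": 0},
    {"dp": [-0.045,0,0.016],"delta_rot": [0,-0.01,0],"fingers": 0},
    {"dp": [-0.045,0,0.016],"delta_rot": [0,-0.02,0],"fingers": 0},
    {"dp": [-0.045,0.001,0.016],"delta_rot": [0,-0.01,0],"fingers": 0},
    {"dp": [-0.045,0,0.017],"delta_rot": [0,-0.02,0],"fingers": 0},
  ],
)

```text
clock: 7.75
position: [0.527, 0.2759, 0.1214]
ee_rot: [0.113, 0.722, 0.672, -0.119]
contact_force: [-0.4, 1.5, -0.5]
width: 0.0147
gripper_force: 88.4
```

Run:
```python
from plan import *
from h import *
o,n,s=scoop_now();print(o,n,s.as_matrix()[:,0],readout.get_state()['contact_force'])
d=n[:2]-BO;print('nose bin',d@BU,d@BV)
p,d=grab('top');a=cv2.resize(p[170:250,150:270],None,fx=5,fy=5,interpolation=cv2.INTER_CUBIC);cv2.imwrite('pics/push.png',a[:,:,::-1])
rows([(*nose(binp(.090,0,.006),BA,-.0),1,0),(*nose(binp(.094,0,.014),BA,-.06),2,0),(*nose(binp(.108,0,.045),BA,-.33),7,0)])
```

```text
[0.52271254 0.20630338 0.00527304] [0.51916306 0.1534364  0.00405462] [-0.06697136 -0.99749002 -0.02298922] [-0.35496068  1.49436976 -0.53975442]
nose bin 0.08775789452516215 7.097257304786456e-05
0 [0.012, 0.002, 0.0] [-0.01, -0.2, 0.0] 0
1 [0.006, -0.0, -0.003] [0.0, -0.3, -0.0] 0
2 [0.006, -0.0, -0.003] [0.0, -0.3, -0.0] 0
3 [0.009, -0.0, 0.003] [-0.0, -0.39, -0.0] 0
4 [0.009, -0.0, 0.002] [-0.0, -0.39, -0.0] 0
5 [0.009, -0.0, 0.002] [-0.0, -0.38, -0.0] 0
6 [0.009, -0.0, 0.002] [-0.0, -0.39, -0.0] 0
7 [0.009, -0.0, 0.001] [-0.0, -0.38, -0.0] 0
8 [0.008, -0.0, 0.001] [-0.01, -0.39, -0.0] 0
9 [0.009, -0.0, 0.0] [-0.0, -0.38, -0.0] 0
end [0.528  0.2887 0.1127]
```

View pics/push.png

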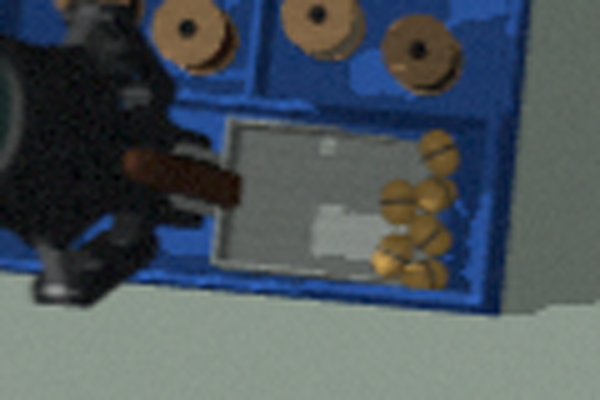

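All six toggles sit on the lip at (380–455, 150–275), against the sloped end. Next I tip the nose up along the slope.

Request:
servo_tool(
  moves=[
    {"dp": [-0.015,0.0,0.0],"delta_rot": [0,-0.1,0],"fingers": 0},
    {"dp": [0.012,0,-0.003],"delta_rot": [0,-0.3,0],"fingers": 0},
    {"dp": [0.012,0,-0.003],"delta_rot": [0,-0.35,0],"fingers": 0},
    {"dp": [0.01,0,0.001],"delta_rot": [0,-0.4,0],"fingers": 0},
    {"dp": [0.01,0,0.002],"delta_rot": [0,-0.4,0],"fingers": 0},
  ],
)

```text
clock: 8.3
position: [0.5274, 0.283, 0.1191]
ee_rot: [0.165, 0.71, 0.662, -0.175]
contact_force: [-0.2, -0.6, -3.1]
width: 0.0152
gripper_force: 87.8
```

Run:
```python
from plan import *
o,n,s=scoop_now();print(o,n,s.as_matrix()[:,0],readout.get_state()['contact_force'])
d=n[:2]-BO;print('nose bin',d@BU,d@BV)
rows([(*nose(binp(.106,0,.047),BA,-.36),5,0),(*nose(binp(.100,0,.15),BA,-.36),5,0)])
```

```text
[0.52190423 0.19597994 0.01534856] [0.51842309 0.14357938 0.02249445] [-0.06568189 -0.98868969  0.13482801] [-0.24546393 -0.59499651 -3.10193858]
nose bin 0.09764236861040358 -3.7559339413988586e-06
0 [0.013, 0.0, 0.003] [-0.0, -0.45, 0.0] 0
1 [0.013, 0.0, 0.003] [-0.0, -0.45, 0.0] 0
2 [0.013, 0.0, 0.002] [-0.0, -0.45, 0.0] 0
3 [0.013, 0.0, 0.002] [-0.0, -0.45, 0.0] 0
4 [0.013, 0.0, 0.002] [-0.0, -0.45, 0.01] 0
5 [-0.063, 0.0, -0.082] [-0.0, 0.0, -0.0] 0
6 [-0.063, 0.001, -0.082] [-0.0, 0.0, -0.0] 0
7 [-0.063, 0.0, -0.082] [-0.0, 0.0, -0.0] 0
8 [-0.062, 0.001, -0.082] [-0.0, 0.0, -0.0] 0
9 [-0.063, 0.0, -0.082] [-0.0, 0.0, -0.0] 0
end [0.5286 0.2986 0.2131]
```

Request:
servo_tool(
  moves=[
    {"dp": [0.013,0,0.003],"delta_rot": [0,-0.45,0],"fingers": 0},
    {"dp": [0.013,0,0.003],"delta_rot": [0,-0.45,0],"fingers": 0},
    {"dp": [0.013,0,0.002],"delta_rot": [0,-0.45,0],"fingers": 0},
    {"dp": [0.013,0,0.002],"delta_rot": [0,-0.45,0],"fingers": 0},
    {"dp": [0.013,0,0.002],"delta_rot": [0,-0.45,0],"fingers": 0},
  ],
)

```text
clock: 8.8
position: [0.5281, 0.2931, 0.1096]
ee_rot: [0.239, 0.686, 0.639, -0.254]
contact_force: [0.2, 0.4, -4.0]
width: 0.0149
gripper_force: 88.1
```

Request:
servo_tool(
  moves=[
    {"dp": [-0.05,0,-0.065],"delta_rot": [0,0,0],"fingers": 0},
    {"dp": [-0.063,0,-0.082],"delta_rot": [0,0,0],"fingers": 0},
    {"dp": [-0.063,0,-0.082],"delta_rot": [0,0,0],"fingers": 0},
    {"dp": [-0.063,0,-0.082],"delta_rot": [0,0,0],"fingers": 0},
    {"dp": [-0.05,0,-0.065],"delta_rot": [0,0,0],"fingers": 0},
  ],
)

```text
clock: 9.3
position: [0.5282, 0.2972, 0.2076]
ee_rot: [0.238, 0.687, 0.639, -0.252]
contact_force: [-0.5, -0.8, -3.3]
width: 0.0146
gripper_force: 88.1
```

Run:
```python
from plan import *
from h import *
o,n,s=scoop_now();print(o,n,s.as_matrix()[:,0],readout.get_state()['contact_force'],readout.get_state()['qpos'])
p,d=grab('top');a=cv2.resize(p[150:260,150:380],None,fx=3.4,fy=3.4,interpolation=cv2.INTER_CUBIC);cv2.imwrite('pics/lift.png',a[:,:,::-1])
P=cloud('top',d);h=cv2.cvtColor(p,cv2.COLOR_RGB2HSV).astype(int);z=P[...,2]
# press geometry: rim of tray and rails by height in press window
w=np.zeros_like(z,bool);w[170:250,285:360]=1
m=w&(z>.05)&(z<.066)
print(np.round(P[m].mean(0),4),m.sum())
n_,l,s_,c=cv2.connectedComponentsWithStats(m.astype(np.uint8))
for i in range(1,n_):
    if s_[i,4]>60:
        q=P[l==i][:,:2].astype(np.float32);r=cv2.minAreaRect(q);print(s_[i],r,np.round(cv2.boxPoints(r),4).tolist())
m=w&(z>.014)&(z<.025)
n_,l,s_,c=cv2.connectedComponentsWithStats(m.astype(np.uint8));i=1+np.argmax(s_[1:,4]);q=P[l==i];r=cv2.minAreaRect(q[:,:2].astype(np.float32));print('floor',s_[i],r,np.median(q[:,2]))
```

```text
[0.52129841 0.18954821 0.12558971] [0.51792428 0.1399961  0.14408845] [-0.06366293 -0.93494548  0.34903293] [-0.46327893 -0.82856873 -3.32330661] [ 0.63733953  0.61190748  1.36792769 -0.52147812  1.65447177  0.79788903]
[ 0.5265 -0.0464  0.058 ] 351
[299 190  47  45 330] ((0.5202186703681946, -0.043789900839328766), (0.09623482823371887, 0.09212914109230042), 84.8943099975586) [[0.4700999855995178, -0.08760000020265579], [0.5618000030517578, -0.0957999974489212], [0.5703999996185303, 0.0], [0.47859999537467957, 0.008200000040233135]]
floor [ 302  194   40   39 1191] ((0.5224997997283936, -0.04187128692865372), (0.08412082493305206, 0.08147794008255005), 84.92092895507812) 0.02115478587618408
```

View pics/lift.png

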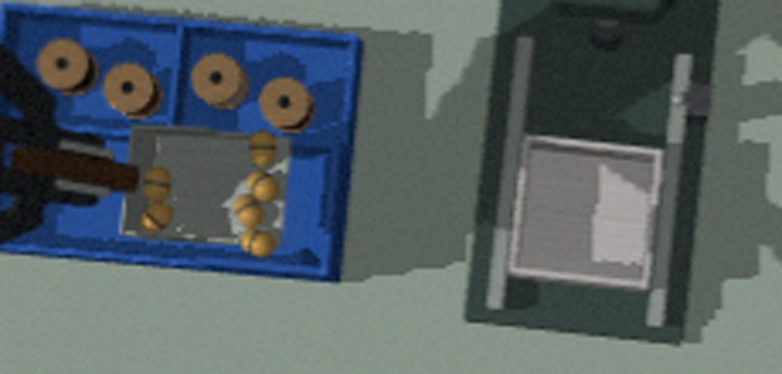

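```bash
cat > br.py <<'E'
from plan import *
from h import *
o,n,s=scoop_now();p,d=grab('top');P=cloud('top',d);h=cv2.cvtColor(p,cv2.COLOR_RGB2HSV).astype(int)
m=((h[...,0]>12)&(h[...,0]<32)&(h[...,1]>100)&(h[...,2]>90));m[:180]=0;m[250:]=0;m[:,:140]=0;m[:,380:]=0
k,l,st,c=cv2.connectedComponentsWithStats(m.astype(np.uint8))
for i in range(1,k):
    if st[i,4]>15:
        q=np.median(P[l==i],0);print(st[i,4],c[i].round(1),q.round(3),'scoop',s.inv().apply(q-o).round(3))
print(readout.get_state()['contact_force'],readout.get_state()['clock'])
E
python3 br.py
```

```text
21 [187.7 180.7] [0.587 0.264 0.035] scoop [-0.106  0.059 -0.06 ]
66 [233.6 182.8] [0.584 0.159 0.035] scoop [-0.008  0.064 -0.097]
22 [226.  189.8] [0.549 0.154 0.156] scoop [0.041 0.03  0.014]
26 [225.9 194.9] [0.539 0.154 0.156] scoop [0.042 0.019 0.014]
20 [195.2 200.6] [0.528 0.222 0.132] scoop [-0.029  0.004  0.015]
52 [225.6 205.2] [0.518 0.154 0.158] scoop [ 0.044 -0.002  0.016]
22 [194.5 205.5] [0.518 0.223 0.133] scoop [-0.029 -0.006  0.016]
44 [194.8 212.8] [0.503 0.221 0.134] scoop [-0.026 -0.022  0.017]
102 [222.2 216.7] [0.492 0.161 0.156] scoop [ 0.039 -0.029  0.016]
[ 0.41331049  0.41619981 -3.38719767] 9.4
```

All six are in the pan, but four rest near the lip (scoop x≈0.042). I tip further while still over the bin so they slide back.

Request:
servo_tool(
  moves=[
    {"dp": [0,0,0],"delta_rot": [0,-0.5,0],"fingers": 0},
    {"dp": [0,0,0],"delta_rot": [0,-0.6,0],"fingers": 0},
    {"dp": [0,0,0],"delta_rot": [0,-0.7,0],"fingers": 0},
    {"dp": [0,0,0],"delta_rot": [0,-0.3,0],"fingers": 0},
    {"dp": [0,0,0],"delta_rot": [0,0,0],"fingers": 0},
  ],
)

```text
clock: 9.9
position: [0.5277, 0.2969, 0.2034]
ee_rot: [0.303, 0.655, 0.611, -0.325]
contact_force: [0.5, 0.1, -3.4]
width: 0.015
gripper_force: 88.2
```

Request:
servo_tool(
  moves=[
    {"dp": [0,0,0],"delta_rot": [0,0,0],"fingers": 0},
    {"dp": [0,0,0],"delta_rot": [0,0,0],"fingers": 0},
  ],
)

```text
clock: 10.1
position: [0.5281, 0.2963, 0.2054]
ee_rot: [0.303, 0.656, 0.611, -0.324]
contact_force: [-0.1, -0.3, -1.9]
width: 0.015
gripper_force: 88.2
```

```bash
python3 br.py
python3 - <<'E'
from plan import *
print(readout.get_state()['qpos'],scoop_now()[:2])
E
```

```text
20 [187.8 180.6] [0.587 0.264 0.034] scoop [-0.141  0.061 -0.045]
58 [230.2 185.5] [0.578 0.16  0.037] scoop [-0.051  0.059 -0.099]
31 [228.8 193.9] [0.537 0.144 0.182] scoop [0.043 0.019 0.013]
19 [201.7 200.4] [0.528 0.205 0.145] scoop [-0.028  0.006  0.015]
22 [201.5 205.4] [0.518 0.206 0.145] scoop [-0.028 -0.004  0.015]
114 [206.2 214.5] [0.497 0.193 0.156] scoop [-0.01  -0.025  0.017]
18 [214.2 211.1] [0.504 0.176 0.164] scoop [ 0.008 -0.016  0.014]
52 [227.4 219.5] [0.486 0.144 0.186] scoop [ 0.047 -0.032  0.015]
[ 0.0396636   0.35284183 -3.08836635] 10.15
[ 0.67841987  0.69337455  1.32983776 -0.64068335  1.79312415  0.83106955] (array([0.51991103, 0.17394723, 0.14783083]), array([0.51685408, 0.12934491, 0.17629639]))
```

```bash
python3 br.py
python3 - <<'E'
from h import *
p,d=grab('top');q,_=grab('side')
a=cv2.resize(p[170:240,170:260],(514,400),interpolation=cv2.INTER_CUBIC)
b=cv2.resize(q[260:380,210:310],(286,343),interpolation=cv2.INTER_CUBIC);b=np.vstack([b,np.zeros((57,286,3),np.uint8)])
cv2.imwrite('pics/state.png',np.hstack([a,b])[:,:,::-1])
E
```

```text
20 [187.8 180.6] [0.587 0.264 0.035] scoop [-0.14   0.061 -0.044]
62 [230.3 185.5] [0.578 0.161 0.036] scoop [-0.052  0.059 -0.099]
30 [228.9 193.9] [0.537 0.144 0.183] scoop [0.044 0.019 0.014]
21 [202.1 200.5] [0.527 0.205 0.145] scoop [-0.028  0.005  0.014]
134 [205.4 212.9] [0.498 0.2   0.152] scoop [-0.018 -0.023  0.017]
18 [214.2 211.1] [0.504 0.175 0.166] scoop [ 0.009 -0.016  0.015]
54 [227.3 219.6] [0.486 0.145 0.185] scoop [ 0.047 -0.032  0.014]
[-0.17225156  0.85449438 -2.56263332] 10.2
```

View pics/state.png

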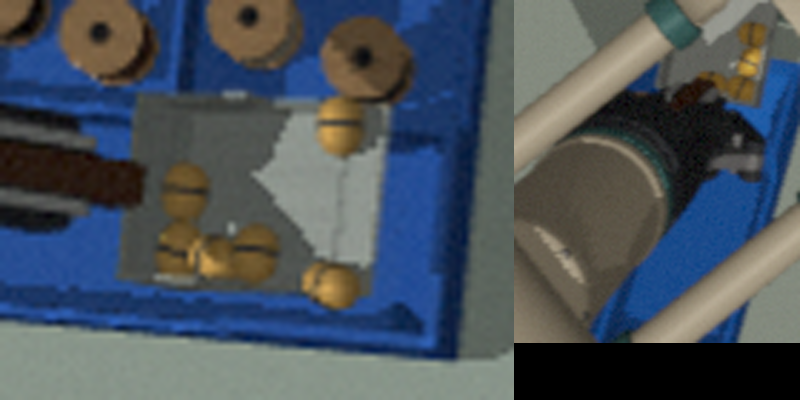

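Four toggles are well inside. Two sit on the lip against the side-wall fronts, at (340,125) and (330,285). I roll the scoop gently over the lane to bring those two inboard.

```bash
cat >> plan.py <<'E'
def nr(n,ang,pitch,roll,loc=.053):
    s=S(ang,pitch)*Ro.from_rotvec([roll,0,0]);T=s*XR.inv();return np.array(n)-s.apply([loc,0,0])-T.apply(Xt),T
E
python3 - <<'E'
from plan import *
o,n,s=scoop_now();print(s.as_matrix()[:,0])
N=binp(.075,0,.135);pt=-.57
rows([(*nr(N,BA,pt,0),5,0),(*nr(N,BA,pt,-.22),3,0),(*nr(N,BA,pt,0),3,0),(*nr(N,BA,pt,.35),5,0),(*nr(N,BA,pt,0),5,0)])
E
```

```text
[-0.05759952 -0.8413895   0.53735092]
0 [0.056, 0.0, -0.004] [-0.0, -0.01, -0.0] 0
1 [0.056, 0.0, -0.004] [-0.01, -0.0, -0.0] 0
2 [0.055, 0.0, -0.004] [-0.0, -0.01, -0.0] 0
3 [0.056, 0.0, -0.004] [-0.01, -0.0, -0.0] 0
4 [0.055, 0.001, -0.005] [-0.0, -0.01, -0.0] 0
5 [0.002, 0.042, 0.004] [0.69, -0.0, -0.25] 0
6 [0.001, 0.041, 0.002] [0.69, -0.0, -0.25] 0
7 [-0.001, 0.042, -0.002] [0.68, -0.01, -0.26] 0
8 [0.002, -0.042, 0.004] [-0.69, 0.0, 0.25] 0
9 [0.0, -0.042, 0.002] [-0.69, 0.01, 0.25] 0
10 [-0.0, -0.041, -0.001] [-0.68, 0.0, 0.26] 0
11 [0.002, -0.039, 0.007] [-0.66, 0.0, 0.24] 0
12 [0.001, -0.04, 0.004] [-0.66, 0.0, 0.24] 0
13 [0.0, -0.04, 0.001] [-0.66, 0.0, 0.24] 0
14 [-0.0, -0.04, -0.001] [-0.65, 0.01, 0.24] 0
15 [-0.002, -0.04, -0.004] [-0.66, 0.0, 0.25] 0
16 [0.003, 0.039, 0.006] [0.66, -0.0, -0.24] 0
17 [0.002, 0.04, 0.004] [0.66, -0.0, -0.24] 0
18 [0.0, 0.04, 0.001] [0.66, -0.0, -0.24] 0
19 [-0.0, 0.04, -0.001] [0.65, -0.01, -0.24] 0
20 [-0.001, 0.04, -0.004] [0.66, -0.0, -0.25] 0
end [0.531  0.3332 0.1636]
```

Request:
servo_tool(
  moves=[
    {"dp": [0.04,0,-0.003],"delta_rot": [0,-0.01,0],"fingers": 0},
    {"dp": [0.055,0,-0.004],"delta_rot": [-0.01,0,0],"fingers": 0},
    {"dp": [0.055,0,-0.004],"delta_rot": [0,-0.01,0],"fingers": 0},
    {"dp": [0.055,0,-0.004],"delta_rot": [-0.01,0,0],"fingers": 0},
    {"dp": [0.055,0.001,-0.005],"delta_rot": [0,-0.01,0],"fingers": 0},
  ],
)

```text
clock: 10.8
position: [0.5306, 0.3319, 0.1648]
ee_rot: [0.305, 0.655, 0.611, -0.325]
contact_force: [-0.6, -0.1, -2.9]
width: 0.0151
gripper_force: 88.2
```

Request:
servo_tool(
  moves=[
    {"dp": [0.002,0.042,0.004],"delta_rot": [0.69,0,-0.25],"fingers": 0},
    {"dp": [0.001,0.041,0.002],"delta_rot": [0.69,0,-0.25],"fingers": 0},
    {"dp": [0,0.042,-0.002],"delta_rot": [0.68,0,-0.26],"fingers": 0},
    {"dp": [0,0,0],"delta_rot": [0,0,0],"fingers": 0},
    {"dp": [0,0,0],"delta_rot": [0,0,0],"fingers": 0},
  ],
)

```text
clock: 11.3
position: [0.5555, 0.3281, 0.1627]
ee_rot: [0.224, 0.659, 0.598, -0.397]
contact_force: [-0.0, -0.5, -2.6]
width: 0.0148
gripper_force: 88.4
```

```bash
python3 br.py
```

```text
20 [187.8 180.6] [0.587 0.264 0.035] scoop [-0.089  0.065 -0.015]
27 [193.7 192.1] [0.551 0.233 0.104] scoop [-0.023  0.023  0.017]
143 [191.2 207.9] [0.514 0.235 0.111] scoop [-0.02  -0.014  0.014]
19 [199.6 206.2] [0.519 0.215 0.12 ] scoop [ 0.001 -0.007  0.012]
38 [210.6 212.9] [0.502 0.186 0.151] scoop [ 0.044 -0.024  0.018]
[-0.5262742  -0.57115979 -2.51249698] 11.35
```

Request:
servo_tool(
  moves=[
    {"dp": [0,0.03,0],"delta_rot": [0.5,0,-0.18],"fingers": 0},
    {"dp": [0,0.03,0],"delta_rot": [0.5,0,-0.18],"fingers": 0},
    {"dp": [0,0,0],"delta_rot": [0,0,0],"fingers": 0},
    {"dp": [0,0,0],"delta_rot": [0,0,0],"fingers": 0},
    {"dp": [0,0,0],"delta_rot": [0,0,0],"fingers": 0},
  ],
)

```text
clock: 11.85
position: [0.5661, 0.3262, 0.1617]
ee_rot: [0.183, 0.658, 0.59, -0.43]
contact_force: [0.9, -0.5, -3.6]
width: 0.0154
gripper_force: 88.4
```

```bash
sed -i 's/h\[...,2\]>90/h[...,2]>55/' br.py; python3 br.py
python3 - <<'E'
from plan import *
N=binp(.075,0,.135);pt=-.57
rows([(*nr(N,BA,pt,0),5,0)])
E
```

```text
23 [188.  180.9] [0.586 0.264 0.034] scoop [-0.09   0.068 -0.011]
67 [233.8 182.8] [0.584 0.159 0.034] scoop [-0.002  0.09  -0.062]
264 [193.2 202. ] [0.527 0.23  0.112] scoop [-0.016 -0.001  0.014]
[-0.80702333 -1.08874014 -4.06333141] 11.9
0 [0.005, -0.035, 0.006] [-0.61, 0.0, 0.23] 0
1 [0.004, -0.036, 0.004] [-0.61, 0.0, 0.22] 0
2 [0.004, -0.036, 0.002] [-0.61, 0.0, 0.23] 0
3 [0.003, -0.036, -0.001] [-0.61, 0.01, 0.23] 0
4 [0.002, -0.035, -0.003] [-0.61, 0.0, 0.22] 0
end [0.531  0.3333 0.1637]
```

Request:
servo_tool(
  moves=[
    {"dp": [0.005,-0.035,0.006],"delta_rot": [-0.61,0,0.23],"fingers": 0},
    {"dp": [0.004,-0.036,0.004],"delta_rot": [-0.61,0,0.22],"fingers": 0},
    {"dp": [0.004,-0.036,0.002],"delta_rot": [-0.61,0,0.23],"fingers": 0},
    {"dp": [0.003,-0.036,-0.001],"delta_rot": [-0.61,0.01,0.23],"fingers": 0},
    {"dp": [0.002,-0.035,-0.003],"delta_rot": [-0.61,0,0.22],"fingers": 0},
  ],
)

```text
clock: 12.4
position: [0.5308, 0.3332, 0.1638]
ee_rot: [0.305, 0.655, 0.611, -0.323]
contact_force: [-0.1, 0.2, -4.3]
width: 0.015
gripper_force: 88.5
```

```bash
python3 br.py
python3 - <<'E'
from h import *
p,d=grab('top')
cv2.imwrite('pics/roll.png',cv2.resize(p[160:250,130:270],(700,450),interpolation=cv2.INTER_CUBIC)[:,:,::-1])
E
```

```text
24 [187.9 181. ] [0.586 0.264 0.034] scoop [-0.087  0.06  -0.03 ]
68 [233.8 182.6] [0.585 0.159 0.034] scoop [ 0.001  0.065 -0.086]
305 [192.  203.9] [0.524 0.234 0.11 ] scoop [-0.018 -0.001  0.016]
[-2.26255307  0.15416762 -3.25965609] 12.45
```

View pics/roll.png

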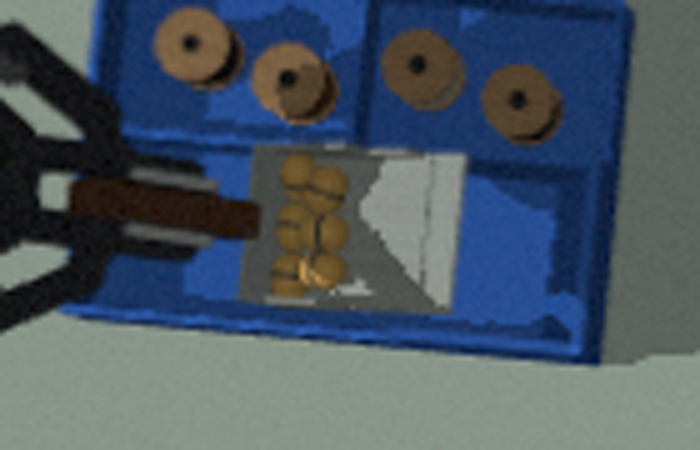

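All six toggles are now at the back of the pan, around (315,225). I carry them to the press.

```bash
cat >> plan.py <<'E'
TC=np.array([.5205,-.0438]);TA=np.radians(-5.1);TX=np.array([np.cos(TA),np.sin(TA)]);TY=np.array([-TX[1],TX[0]]);DA=TA-np.pi/2
def trp(x,y,z):return np.r_[TC+x*TX+y*TY,z]
E
python3 - <<'E'
from plan import *
rows([(*nose([.520,.12,.22],BA,-.57),5,0),(*nose(trp(0,.022,.16),DA,-.4),5,0),(*nose(trp(0,.022,.075),DA,-.05),5,0)])
E
```

```text
0 [-0.095, 0.005, -0.014] [0.0, 0.0, 0.0] 0
1 [-0.096, 0.005, -0.014] [0.0, 0.0, 0.01] 0
2 [-0.095, 0.005, -0.014] [0.0, 0.0, 0.0] 0
3 [-0.096, 0.006, -0.014] [0.0, 0.0, 0.01] 0
4 [-0.095, 0.005, -0.014] [0.0, 0.01, 0.0] 0
5 [-0.064, 0.016, 0.138] [0.03, 0.34, 0.03] 0
6 [-0.069, 0.016, 0.136] [0.04, 0.34, 0.03] 0
7 [-0.074, 0.017, 0.133] [0.03, 0.34, 0.03] 0
8 [-0.078, 0.018, 0.13] [0.04, 0.34, 0.03] 0
9 [-0.082, 0.018, 0.128] [0.03, 0.33, 0.03] 0
10 [0.002, -0.0, 0.044] [0.0, 0.7, 0.0] 0
11 [-0.002, -0.0, 0.044] [0.0, 0.7, 0.0] 0
12 [-0.004, -0.0, 0.044] [0.0, 0.7, 0.0] 0
13 [-0.008, -0.0, 0.044] [0.01, 0.7, 0.0] 0
14 [-0.011, -0.0, 0.044] [0.0, 0.7, 0.0] 0
end [0.5339 0.1085 0.1831]
```

Request:
servo_tool(
  moves=[
    {"dp": [-0.06,0.003,-0.009],"delta_rot": [0,0,0],"fingers": 0},
    {"dp": [-0.1,0.005,-0.015],"delta_rot": [0,0,0.01],"fingers": 0},
    {"dp": [-0.11,0.006,-0.016],"delta_rot": [0,0,0],"fingers": 0},
    {"dp": [-0.11,0.006,-0.016],"delta_rot": [0,0,0.01],"fingers": 0},
    {"dp": [-0.097,0.006,-0.014],"delta_rot": [0,0.01,0],"fingers": 0},
  ],
)

```text
clock: 13.0
position: [0.5339, 0.2845, 0.2505]
ee_rot: [0.304, 0.657, 0.609, -0.323]
contact_force: [0.4, 0.5, -2.6]
width: 0.0148
gripper_force: 88.5
```

Request:
servo_tool(
  moves=[
    {"dp": [-0.064,0.016,0.138],"delta_rot": [0.03,0.34,0.03],"fingers": 0},
    {"dp": [-0.069,0.016,0.136],"delta_rot": [0.04,0.34,0.03],"fingers": 0},
    {"dp": [-0.074,0.017,0.133],"delta_rot": [0.03,0.34,0.03],"fingers": 0},
    {"dp": [-0.078,0.018,0.13],"delta_rot": [0.04,0.34,0.03],"fingers": 0},
    {"dp": [-0.082,0.018,0.128],"delta_rot": [0.03,0.33,0.03],"fingers": 0},
  ],
)

```text
clock: 13.5
position: [0.5385, 0.1345, 0.2168]
ee_rot: [0.249, 0.689, 0.625, -0.269]
contact_force: [-0.1, 1.0, -2.7]
width: 0.0148
gripper_force: 88.5
```

Request:
servo_tool(
  moves=[
    {"dp": [0.002,0,0.044],"delta_rot": [0,0.7,0],"fingers": 0},
    {"dp": [-0.002,0,0.044],"delta_rot": [0,0.7,0],"fingers": 0},
    {"dp": [-0.004,0,0.044],"delta_rot": [0,0.7,0],"fingers": 0},
    {"dp": [-0.008,0,0.044],"delta_rot": [0,0.7,0],"fingers": 0},
    {"dp": [-0.011,0,0.044],"delta_rot": [0,0.7,0],"fingers": 0},
  ],
)

```text
clock: 14.0
position: [0.5356, 0.1061, 0.1833]
ee_rot: [0.136, 0.725, 0.659, -0.145]
contact_force: [-0.1, 0.4, -3.4]
width: 0.0153
gripper_force: 88.5
```

```bash
python3 br.py|tail -5
python3 - <<'E'
from plan import *
o,n,s=scoop_now();print(o,n,s.as_matrix()[:,0],'tray frame',(n[:2]-TC)@TX,(n[:2]-TC)@TY)
rows([(*nose(trp(0,.022,.066),DA,.35),5,0),(*nose(trp(0,.022,.05),DA,.9),8,0)])
E
```

```text
294 [278.4 205.2] [0.527 0.052 0.089] scoop [-0.023 -0.004  0.017]
[-0.90458576 -2.84780937 -2.60779839] 14.05
[0.52814208 0.02659771 0.0723019 ] [ 0.52320502 -0.02610902  0.07487586] [-0.09315216 -0.99446674  0.04856525] tray frame 0.0011216831434005005 0.017861399653801555
0 [-0.057, -0.001, -0.012] [0.01, 0.8, -0.01] 0
1 [-0.056, -0.001, -0.017] [0.0, 0.8, -0.01] 0
2 [-0.055, -0.001, -0.021] [0.01, 0.8, -0.01] 0
3 [-0.053, -0.001, -0.025] [0.0, 0.79, -0.01] 0
4 [-0.051, -0.001, -0.029] [0.01, 0.8, -0.0] 0
5 [-0.056, 0.0, -0.002] [0.0, 0.69, 0.0] 0
6 [-0.056, 0.0, -0.006] [0.0, 0.69, 0.0] 0
7 [-0.056, 0.0, -0.009] [0.0, 0.69, 0.0] 0
8 [-0.055, 0.0, -0.013] [0.0, 0.69, 0.0] 0
9 [-0.054, 0.0, -0.017] [0.0, 0.68, 0.0] 0
10 [-0.053, 0.0, -0.021] [0.01, 0.69, 0.0] 0
11 [-0.051, 0.001, -0.024] [0.0, 0.68, 0.0] 0
12 [-0.049, 0.0, -0.028] [0.01, 0.69, 0.0] 0
end [ 0.521  -0.0336  0.2194]
```

Request:
servo_tool(
  moves=[
    {"dp": [-0.057,-0.001,-0.012],"delta_rot": [0.01,0.8,-0.01],"fingers": 0},
    {"dp": [-0.056,-0.001,-0.017],"delta_rot": [0,0.8,-0.01],"fingers": 0},
    {"dp": [-0.055,-0.001,-0.021],"delta_rot": [0.01,0.8,-0.01],"fingers": 0},
    {"dp": [-0.053,-0.001,-0.025],"delta_rot": [0,0.8,-0.01],"fingers": 0},
    {"dp": [-0.051,-0.001,-0.029],"delta_rot": [0.01,0.8,0],"fingers": 0},
  ],
)

```text
clock: 14.55
position: [0.5294, 0.0586, 0.2168]
ee_rot: [0.0, 0.738, 0.675, -0.001]
contact_force: [-0.2, -0.0, -2.5]
width: 0.0152
gripper_force: 88.6
```

Request:
servo_tool(
  moves=[
    {"dp": [-0.056,0,-0.002],"delta_rot": [0,0.69,0],"fingers": 0},
    {"dp": [-0.056,0,-0.006],"delta_rot": [0,0.69,0],"fingers": 0},
    {"dp": [-0.056,0,-0.009],"delta_rot": [0,0.69,0],"fingers": 0},
    {"dp": [-0.055,0,-0.013],"delta_rot": [0,0.69,0],"fingers": 0},
    {"dp": [-0.054,0,-0.017],"delta_rot": [0,0.69,0],"fingers": 0},
  ],
)

```text
clock: 15.05
position: [0.5242, 0.0024, 0.2184]
ee_rot: [-0.115, 0.727, 0.665, 0.126]
contact_force: [0.5, -0.2, -1.6]
width: 0.0152
gripper_force: 88.9
```

Request:
servo_tool(
  moves=[
    {"dp": [-0.053,0,-0.021],"delta_rot": [0,0.69,0],"fingers": 0},
    {"dp": [-0.051,0,-0.024],"delta_rot": [0,0.69,0],"fingers": 0},
    {"dp": [-0.049,0,-0.028],"delta_rot": [0.01,0.69,0],"fingers": 0},
    {"dp": [0,0,0],"delta_rot": [0,0,0],"fingers": 0},
    {"dp": [0,0,0],"delta_rot": [0,0,0],"fingers": 0},
  ],
)

```text
clock: 15.55
position: [0.5217, -0.0309, 0.2187]
ee_rot: [-0.183, 0.711, 0.649, 0.199]
contact_force: [1.6, 1.7, -1.9]
width: 0.015
gripper_force: 89.0
```

```bash
python3 br.py
python3 - <<'E'
from plan import *
o,n,s=scoop_now();print(o,n,s.as_matrix()[:,0])
rows([(*nose(trp(0,.01,.13),DA,.95),4,0),(*nose(trp(0,.06,.2),DA,.3),7,0)])
E
```

```text
24 [187.8 181. ] [0.586 0.264 0.035] scoop [-0.114  0.038 -0.234]
76 [234.3 182.8] [0.584 0.157 0.035] scoop [-0.048  0.046 -0.151]
85 [331.3 227.3] [ 0.487 -0.064  0.036] scoop [ 0.093 -0.032  0.03 ]
[ 0.16482225  0.0369087  -1.69627297] 15.6
[0.52597741 0.01437275 0.09095101] [ 0.52320203 -0.01845016  0.04943049] [-0.05236552 -0.61930024 -0.78340607]
0 [0.026, -0.0, -0.101] [-0.0, 0.12, 0.01] 0
1 [0.028, -0.001, -0.1] [-0.0, 0.13, 0.01] 0
2 [0.029, -0.001, -0.1] [-0.01, 0.12, 0.01] 0
3 [0.03, 0.0, -0.1] [-0.0, 0.13, 0.01] 0
4 [0.111, -0.001, 0.035] [-0.0, -0.93, -0.0] 0
5 [0.114, -0.0, 0.024] [-0.0, -0.93, -0.0] 0
6 [0.116, -0.001, 0.013] [-0.01, -0.93, -0.0] 0
7 [0.117, -0.0, 0.003] [-0.0, -0.93, -0.0] 0
8 [0.117, -0.001, -0.008] [-0.01, -0.93, -0.0] 0
9 [0.115, -0.0, -0.019] [-0.0, -0.93, -0.0] 0
10 [0.113, -0.001, -0.03] [-0.01, -0.92, -0.01] 0
end [0.5331 0.1017 0.3465]
```

Request:
servo_tool(
  moves=[
    {"dp": [0.02,0,-0.08],"delta_rot": [0,0.12,0],"fingers": 0},
    {"dp": [0.028,0,-0.1],"delta_rot": [0,0.12,0],"fingers": 0},
    {"dp": [0.029,-0.001,-0.12],"delta_rot": [0,0.12,0],"fingers": 0},
    {"dp": [0.03,0,-0.1],"delta_rot": [0,0.12,0.01],"fingers": 0},
    {"dp": [0,0,0],"delta_rot": [0,0,0],"fingers": 0},
  ],
)

```text
clock: 16.1
position: [0.5205, -0.0551, 0.2999]
ee_rot: [-0.196, 0.705, 0.646, 0.218]
contact_force: [0.8, 0.2, -1.6]
width: 0.0152
gripper_force: 89.1
```

```bash
python3 br.py
python3 - <<'E'
from plan import *
o,n,s=scoop_now();print(o,n)
a=np.radians(-72);u=np.array([np.cos(a),np.sin(a),0]);r=np.array([.5175,-.3075,.005])+.053*u
rows([(*nose([.515,-.15,.18],np.radians(-85),.3),8,0),(*nose(r+[0,0,.06],a,0),12,0),(*nose(r+[0,0,.004],a,0),5,0)])
E
```

```text
25 [188. 181.] [0.586 0.264 0.033] scoop [-0.045  0.036 -0.304]
78 [234.3 182.8] [0.585 0.158 0.034] scoop [ 0.016  0.044 -0.218]
[-0.60668731  0.85159372 -1.09888535] 16.15
[ 0.52491672 -0.00427068  0.17262925] [ 0.5224     -0.03512173  0.1296074 ]
0 [0.004, -0.007, -0.018] [0.06, -0.81, -0.21] 0
1 [0.003, -0.007, -0.019] [0.06, -0.81, -0.21] 0
2 [0.002, -0.008, -0.019] [0.06, -0.81, -0.21] 0
3 [0.0, -0.008, -0.019] [0.06, -0.8, -0.21] 0
4 [-0.001, -0.008, -0.019] [0.06, -0.81, -0.21] 0
5 [-0.002, -0.007, -0.018] [0.06, -0.8, -0.21] 0
6 [-0.004, -0.008, -0.018] [0.06, -0.81, -0.22] 0
7 [-0.005, -0.008, -0.018] [0.06, -0.8, -0.21] 0
8 [-0.069, -0.011, 0.065] [-0.04, -0.25, -0.19] 0
9 [-0.067, -0.013, 0.066] [-0.04, -0.25, -0.19] 0
10 [-0.065, -0.014, 0.068] [-0.04, -0.25, -0.19] 0
11 [-0.063, -0.016, 0.07] [-0.04, -0.25, -0.19] 0
12 [-0.061, -0.017, 0.071] [-0.04, -0.25, -0.18] 0
13 [-0.059, -0.019, 0.073] [-0.04, -0.25, -0.19] 0
14 [-0.056, -0.02, 0.074] [-0.04, -0.25, -0.18] 0
15 [-0.054, -0.021, 0.075] [-0.04, -0.25, -0.19] 0
16 [-0.052, -0.023, 0.076] [-0.04, -0.25, -0.18] 0
17 [-0.05, -0.024, 0.078] [-0.04, -0.25, -0.19] 0
18 [-0.047, -0.025, 0.079] [-0.04, -0.24, -0.18] 0
19 [-0.045, -0.026, 0.079] [-0.03, -0.25, -0.19] 0
20 [0.019, -0.0, 0.053] [-0.0, 0.0, 0.0] 0
21 [0.019, -0.0, 0.053] [-0.0, 0.0, 0.0] 0
22 [0.02, -0.0, 0.052] [-0.0, 0.0, 0.0] 0
23 [0.019, -0.0, 0.053] [-0.0, 0.0, 0.0] 0
24 [0.02, -0.0, 0.052] [-0.0, 0.0, 0.0] 0
end [ 0.4949 -0.2387  0.1235]
```

Request:
servo_tool(
  moves=[
    {"dp": [0.004,-0.007,-0.018],"delta_rot": [0.06,-0.81,-0.21],"fingers": 0},
    {"dp": [0.003,-0.007,-0.019],"delta_rot": [0.06,-0.81,-0.21],"fingers": 0},
    {"dp": [0.002,-0.008,-0.019],"delta_rot": [0.06,-0.81,-0.21],"fingers": 0},
    {"dp": [0,-0.008,-0.019],"delta_rot": [0.06,-0.8,-0.21],"fingers": 0},
    {"dp": [-0.001,-0.008,-0.019],"delta_rot": [0.06,-0.81,-0.21],"fingers": 0},
  ],
)

```text
clock: 16.65
position: [0.5108, -0.0603, 0.314]
ee_rot: [-0.064, 0.697, 0.711, 0.07]
contact_force: [-0.1, 0.0, -1.2]
width: 0.0151
gripper_force: 88.9
```

Request:
servo_tool(
  moves=[
    {"dp": [-0.002,-0.007,-0.018],"delta_rot": [0.06,-0.8,-0.21],"fingers": 0},
    {"dp": [-0.004,-0.008,-0.018],"delta_rot": [0.06,-0.81,-0.22],"fingers": 0},
    {"dp": [-0.005,-0.008,-0.018],"delta_rot": [0.06,-0.8,-0.21],"fingers": 0},
    {"dp": [-0.069,-0.011,0.065],"delta_rot": [-0.04,-0.25,-0.19],"fingers": 0},
    {"dp": [-0.067,-0.013,0.066],"delta_rot": [-0.04,-0.25,-0.19],"fingers": 0},
  ],
)

```text
clock: 17.15
position: [0.5044, -0.0923, 0.2999]
ee_rot: [0.038, 0.661, 0.749, -0.032]
contact_force: [-0.1, -0.1, -2.3]
width: 0.0151
gripper_force: 88.9
```

Request:
servo_tool(
  moves=[
    {"dp": [-0.065,-0.014,0.068],"delta_rot": [-0.04,-0.25,-0.19],"fingers": 0},
    {"dp": [-0.063,-0.016,0.07],"delta_rot": [-0.04,-0.25,-0.19],"fingers": 0},
    {"dp": [-0.061,-0.017,0.071],"delta_rot": [-0.04,-0.25,-0.18],"fingers": 0},
    {"dp": [-0.059,-0.019,0.073],"delta_rot": [-0.04,-0.25,-0.19],"fingers": 0},
    {"dp": [-0.056,-0.02,0.074],"delta_rot": [-0.04,-0.25,-0.18],"fingers": 0},
  ],
)

```text
clock: 17.65
position: [0.4986, -0.1655, 0.2375]
ee_rot: [0.089, 0.622, 0.775, -0.067]
contact_force: [0.0, 1.1, -1.3]
width: 0.015
gripper_force: 88.9
```

Request:
servo_tool(
  moves=[
    {"dp": [-0.054,-0.021,0.075],"delta_rot": [-0.04,-0.25,-0.19],"fingers": 0},
    {"dp": [-0.052,-0.023,0.076],"delta_rot": [-0.04,-0.25,-0.18],"fingers": 0},
    {"dp": [-0.05,-0.024,0.078],"delta_rot": [-0.04,-0.25,-0.19],"fingers": 0},
    {"dp": [-0.047,-0.025,0.079],"delta_rot": [-0.04,-0.24,-0.18],"fingers": 0},
    {"dp": [-0.045,-0.026,0.079],"delta_rot": [-0.03,-0.25,-0.19],"fingers": 0},
  ],
)

```text
clock: 18.15
position: [0.4932, -0.2377, 0.1763]
ee_rot: [0.139, 0.58, 0.796, -0.102]
contact_force: [0.4, -0.4, -0.6]
width: 0.0153
gripper_force: 88.9
```

```bash
python3 br.py
python3 - <<'E'
from plan import *
o,n,s=scoop_now();print(o,n,s.as_matrix()[:,0],s.as_matrix()[:,2])
a=np.radians(-72);u=np.array([np.cos(a),np.sin(a),0]);r=np.array([.5175,-.3075,.005])+.053*u
rows([(*nose(r+[0,0,.003],a,0),5,0),(*nose(r+[0,0,-.001],a,0),2,0)])
E
```

```text
24 [188. 181.] [0.586 0.264 0.034] scoop [-0.52   0.244 -0.029]
76 [234.1 182.7] [0.585 0.159 0.035] scoop [-0.42   0.21  -0.028]
143 [331.  206.2] [ 0.534 -0.061  0.036] scoop [-0.227  0.094 -0.027]
42 [321.4 219.5] [ 0.504 -0.042  0.035] scoop [-0.254  0.072 -0.027]
84 [331.4 227.4] [ 0.486 -0.066  0.036] scoop [-0.238  0.047 -0.027]
[-1.62930741 -1.10856137 -3.65623661] 18.2
[ 0.51341994 -0.30680185  0.05920339] [ 0.52984157 -0.35719258  0.05888024] [ 0.3098421  -0.95076848 -0.00609718] [ 0.00909985 -0.00344708  0.99995265]
0 [0.016, 0.003, 0.049] [-0.01, -0.01, 0.01] 0
1 [0.016, 0.003, 0.049] [-0.01, -0.01, 0.01] 0
2 [0.017, 0.003, 0.049] [-0.02, -0.01, 0.0] 0
3 [0.017, 0.003, 0.049] [-0.01, -0.02, 0.01] 0
4 [0.016, 0.003, 0.049] [-0.02, -0.01, 0.0] 0
5 [0.004, -0.0, 0.009] [0.0, -0.0, 0.0] 0
6 [0.003, -0.0, 0.01] [0.0, -0.0, 0.0] 0
end [ 0.4949 -0.2388  0.1185]
```

All six toggles are in the tray. I lower the scoop onto its mat.

Request:
servo_tool(
  moves=[
    {"dp": [0.016,0.003,0.049],"delta_rot": [-0.01,-0.01,0.01],"fingers": 0},
    {"dp": [0.016,0.003,0.049],"delta_rot": [-0.02,-0.01,0.01],"fingers": 0},
    {"dp": [0.017,0.003,0.049],"delta_rot": [-0.02,-0.01,0],"fingers": 0},
    {"dp": [0.017,0.003,0.049],"delta_rot": [-0.01,-0.02,0],"fingers": 0},
    {"dp": [0.016,0.003,0.045],"delta_rot": [-0.01,-0.01,0],"fingers": 0},
  ],
)

```text
clock: 18.7
position: [0.4976, -0.2387, 0.1262]
ee_rot: [0.145, 0.581, 0.795, -0.101]
contact_force: [-0.5, -0.1, -1.3]
width: 0.015
gripper_force: 88.8
```

Request:
servo_tool(
  moves=[
    {"dp": [0.003,0,0.009],"delta_rot": [0,0,0],"fingers": 0},
    {"dp": [0.003,0,0.007],"delta_rot": [0,0,0],"fingers": 0},
    {"dp": [0,0,0],"delta_rot": [0,0,0],"fingers": 0},
    {"dp": [0,0,0],"delta_rot": [0,0,0],"fingers": 0},
  ],
)

```text
clock: 19.1
position: [0.4979, -0.2393, 0.1242]
ee_rot: [0.145, 0.581, 0.795, -0.101]
contact_force: [0.4, 0.4, -0.9]
width: 0.0152
gripper_force: 88.8
```

Run:
```python
from plan import *
o,n,s=scoop_now();print(o,n,s.as_matrix()[:,0],s.as_matrix()[:,2],readout.get_state()['contact_force'],readout.get_state()['moment'])
```

```text
[ 0.52128246 -0.30825664  0.00994205] [ 0.53761356 -0.35867742  0.01014273] [ 0.30813398 -0.95133544  0.00378644] [-0.00723907  0.00163531  0.99997246] [ 0.35729723  0.41060512 -0.91561649] [ 0.29145331  0.10704709 -0.01731351]
```

Request:
servo_tool(
  moves=[
    {"dp": [0.003,0,0.01],"delta_rot": [0.03,0.02,0],"fingers": 0},
    {"dp": [0.003,0,0.008],"delta_rot": [0.03,0.02,0],"fingers": 0},
    {"dp": [0.002,0,0.006],"delta_rot": [0,0,0],"fingers": 0},
    {"dp": [0,0,0],"delta_rot": [0,0,0],"fingers": 0},
    {"dp": [0,0,0],"delta_rot": [0,0,0],"fingers": 0},
  ],
)

```text
clock: 19.6
position: [0.4978, -0.2392, 0.1195]
ee_rot: [0.142, 0.581, 0.795, -0.102]
contact_force: [-2.0, 2.3, 4.1]
width: 0.015
gripper_force: 90.0
```

Run:
```python
from plan import *
o,n,s=scoop_now();print(o,n,s.as_matrix()[:,0],s.as_matrix()[:,2],readout.get_state()['contact_force'],readout.get_state()['moment'])
```

```text
[ 0.52028538 -0.30807016  0.00501403] [ 0.53651121 -0.35852531  0.00501326] [ 3.06147731e-01 -9.51984016e-01 -1.45568789e-05] [-4.98473227e-04 -1.75594675e-04  9.99999860e-01] [-1.98593386  2.27836987  4.10940757] [ 0.19518405  0.3385822  -0.10262467]
```

Request:
servo_tool(
  moves=[
    {"dp": [0,0,0],"delta_rot": [0,0,0],"fingers": 0.3},
    {"dp": [0,0,0],"delta_rot": [0,0,0],"fingers": 0.7},
    {"dp": [0,0,0],"delta_rot": [0,0,0],"fingers": 0.9},
    {"dp": [0,0,-0.05],"delta_rot": [0,0,0],"fingers": 0.9},
    {"dp": [0,0,-0.1],"delta_rot": [0,0,0],"fingers": 0.9},
  ],
  force=30,
)

```text
clock: 20.1
position: [0.4937, -0.2292, 0.1462]
ee_rot: [0.14, 0.582, 0.795, -0.102]
contact_force: [-0.1, 0.1, 0.6]
width: 0.0769
gripper_force: 0.0
```

Request:
servo_tool(
  moves=[
    {"dp": [0,0,-0.15],"delta_rot": [0,0,0],"fingers": 0.9},
    {"dp": [0,0,-0.15],"delta_rot": [0,0,0],"fingers": 0.9},
    {"dp": [0,0,-0.1],"delta_rot": [0,0,0],"fingers": 0.9},
  ],
)

```text
clock: 20.4
position: [0.4862, -0.2027, 0.2246]
ee_rot: [0.143, 0.581, 0.795, -0.102]
contact_force: [1.1, 0.6, 0.5]
width: 0.0768
gripper_force: 0.0
```

Run:
```python
from plan import *
x=np.r_[TX,0];T=Ro.from_matrix(np.c_[-x,np.r_[TY,0],-Z])
rows([(trp(-.092,0,.22),T,13,0),(trp(-.092,0,.108),T,5,0)])
print(readout.get_state()['qpos'],T.apply([0,0,1]))
```

```text
0 [0.064, -0.002, -0.022] [-0.16, 0.24, -0.89] 0
1 [0.065, 0.005, -0.02] [-0.16, 0.24, -0.89] 0
2 [0.065, 0.011, -0.019] [-0.16, 0.24, -0.89] 0
3 [0.064, 0.017, -0.017] [-0.15, 0.24, -0.89] 0
4 [0.062, 0.022, -0.015] [-0.16, 0.24, -0.89] 0
5 [0.06, 0.028, -0.013] [-0.15, 0.24, -0.9] 0
6 [0.058, 0.034, -0.011] [-0.16, 0.24, -0.89] 0
7 [0.055, 0.039, -0.009] [-0.16, 0.24, -0.9] 0
8 [0.052, 0.044, -0.007] [-0.15, 0.24, -0.89] 0
9 [0.047, 0.048, -0.006] [-0.16, 0.25, -0.9] 0
10 [0.043, 0.052, -0.003] [-0.15, 0.24, -0.89] 0
11 [0.039, 0.056, -0.002] [-0.16, 0.25, -0.9] 0
12 [0.033, 0.06, 0.0] [-0.15, 0.24, -0.89] 0
13 [-0.0, -0.0, 0.112] [-0.0, 0.0, -0.0] 0
14 [-0.0, -0.0, 0.112] [-0.0, 0.0, -0.0] 0
15 [-0.0, -0.0, 0.112] [-0.0, 0.0, -0.0] 0
16 [-0.0, -0.0, 0.112] [-0.0, 0.0, -0.0] 0
17 [-0.0, -0.0, 0.112] [-0.0, 0.0, -0.0] 0
end [ 0.4289 -0.0356  0.108 ]
[-0.38079208  0.19496909  1.87916885 -0.35320573  0.86603579 -0.48529754] [ 0.  0. -1.]
```

Request:
servo_tool(
  moves=[
    {"dp": [0.064,-0.002,-0.022],"delta_rot": [-0.16,0.24,-0.89],"fingers": 0.5},
    {"dp": [0.065,0.005,-0.02],"delta_rot": [-0.16,0.24,-0.89],"fingers": 0},
    {"dp": [0.065,0.011,-0.019],"delta_rot": [-0.16,0.24,-0.89],"fingers": 0},
    {"dp": [0.064,0.017,-0.017],"delta_rot": [-0.15,0.24,-0.89],"fingers": 0},
    {"dp": [0.062,0.022,-0.015],"delta_rot": [-0.16,0.24,-0.89],"fingers": 0},
  ],
)

```text
clock: 20.9
position: [0.4636, -0.1381, 0.2211]
ee_rot: [0.091, 0.389, 0.914, -0.064]
contact_force: [0.4, -0.3, 0.4]
width: 0.0033
gripper_force: 0.0
```

Request:
servo_tool(
  moves=[
    {"dp": [0.06,0.028,-0.013],"delta_rot": [-0.15,0.24,-0.9],"fingers": 0},
    {"dp": [0.058,0.034,-0.011],"delta_rot": [-0.16,0.24,-0.89],"fingers": 0},
    {"dp": [0.055,0.039,-0.009],"delta_rot": [-0.16,0.24,-0.9],"fingers": 0},
    {"dp": [0.052,0.044,-0.007],"delta_rot": [-0.15,0.24,-0.89],"fingers": 0},
    {"dp": [0.047,0.048,-0.006],"delta_rot": [-0.16,0.25,-0.9],"fingers": 0},
  ],
)

```text
clock: 21.4
position: [0.4416, -0.0739, 0.2194]
ee_rot: [0.034, 0.176, 0.984, -0.024]
contact_force: [0.4, -0.5, 0.5]
width: 0.0002
gripper_force: 0.0
```

Request:
servo_tool(
  moves=[
    {"dp": [0.043,0.052,-0.003],"delta_rot": [-0.15,0.24,-0.89],"fingers": 0},
    {"dp": [0.039,0.056,-0.002],"delta_rot": [-0.16,0.25,-0.9],"fingers": 0},
    {"dp": [0.033,0.06,0],"delta_rot": [-0.15,0.24,-0.89],"fingers": 0},
    {"dp": [0,0,0.1],"delta_rot": [0,0,0],"fingers": 0},
    {"dp": [0,0,0.1],"delta_rot": [0,0,0],"fingers": 0},
  ],
)

```text
clock: 21.9
position: [0.4291, -0.0357, 0.1784]
ee_rot: [0.0, 0.044, 0.999, 0.0]
contact_force: [-0.2, 0.2, 0.2]
width: -0.0004
gripper_force: 0.0
```

```bash
python3 br.py
python3 - <<'E'
from plan import *
x=np.r_[TX,0];T=Ro.from_matrix(np.c_[-x,np.r_[TY,0],-Z]);p,R=pose();print(p,readout.get_state()['width'],(p[:2]-TC)@TX,(p[:2]-TC)@TY)
p,R=rows([(trp(-.092,0,.108),T,3,0),(trp(-.057,0,.108),T,3,0)])
E
```

```text
23 [187.8 180.9] [0.586 0.264 0.035] scoop [0.1   0.312 0.025]
75 [234.1 182.7] [0.584 0.158 0.034] scoop [0.107 0.206 0.026]
145 [330.8 206.2] [ 0.534 -0.061  0.035] scoop [ 0.077 -0.017  0.017]
[-2.20226471 -0.01288477 -0.93277642] 21.95
[ 0.42689184 -0.03532837  0.17533045] 0.00015610038878935005 -0.09399065549026087 0.00011686394656088711
0 [-0.004, -0.0, 0.112] [0.0, -0.02, 0.0] 0
1 [-0.004, -0.0, 0.112] [0.01, -0.02, 0.0] 0
2 [-0.003, -0.001, 0.113] [0.0, -0.03, 0.0] 0
3 [-0.058, 0.0, -0.0] [0.0, 0.0, 0.0] 0
4 [-0.059, 0.0, -0.0] [0.0, 0.0, 0.0] 0
5 [-0.058, 0.0, -0.0] [0.0, 0.0, 0.0] 0
end [ 0.4636 -0.0387  0.1079]
```

Request:
servo_tool(
  moves=[
    {"dp": [-0.004,0,0.112],"delta_rot": [0,-0.02,0],"fingers": 0},
    {"dp": [-0.004,0,0.112],"delta_rot": [0,-0.02,0],"fingers": 0},
    {"dp": [-0.003,0,0.11],"delta_rot": [0,-0.02,0],"fingers": 0},
    {"dp": [-0.05,0,0],"delta_rot": [0,0,0],"fingers": 0},
    {"dp": [-0.05,0,0],"delta_rot": [0,0,0],"fingers": 0},
  ],
)

```text
clock: 22.45
position: [0.4518, -0.0381, 0.1118]
ee_rot: [0.002, 0.045, 0.999, 0.0]
contact_force: [0.6, 0.7, 1.2]
width: 0.0002
gripper_force: 0.0
```

Request:
servo_tool(
  moves=[
    {"dp": [-0.05,0,0],"delta_rot": [0,0,0],"fingers": 0},
    {"dp": [-0.05,0,0],"delta_rot": [0,0,0],"fingers": 0},
    {"dp": [-0.05,0,0],"delta_rot": [0,0,0],"fingers": 0},
    {"dp": [-0.05,0,0],"delta_rot": [0,0,0],"fingers": 0},
    {"dp": [-0.05,0,0],"delta_rot": [0,0,0],"fingers": 0},
  ],
)

```text
clock: 22.95
position: [0.5012, -0.0425, 0.1114]
ee_rot: [0.002, 0.045, 0.999, 0.0]
contact_force: [-1.1, 0.7, 1.3]
width: 0.0002
gripper_force: 0.8
```

```bash
cat > t.py <<'E'
from plan import *
from h import *
p,R=pose();print(p,'tray frame',(p[:2]-TC)@TX,(p[:2]-TC)@TY,readout.get_state()['contact_force'])
pi,d=grab('top');P=cloud('top',d);z=P[...,2];w=np.zeros_like(z,bool);w[130:250,285:360]=1
k,l,st,c=cv2.connectedComponentsWithStats((w&(z>.05)&(z<.066)).astype(np.uint8))
for i in range(1,k):
    if st[i,4]>60:
        q=P[l==i][:,:2].astype(np.float32);r=cv2.minAreaRect(q);print(st[i],r,'travel',(np.array(r[0])-[.5202,-.0438])@TX)
E
python3 t.py
```

```text
[ 0.50121475 -0.0425061   0.11137199] tray frame -0.019323917653986677 -0.00042557153381156426 [-1.11728309  0.72898512  1.3157864 ]
```

Request:
servo_tool(
  moves=[
    {"dp": [-0.04,0,0],"delta_rot": [0,0,0],"fingers": 0},
    {"dp": [-0.04,0,0],"delta_rot": [0,0,0],"fingers": 0},
    {"dp": [-0.04,0,0],"delta_rot": [0,0,0],"fingers": 0},
    {"dp": [-0.03,0,0],"delta_rot": [0,0,0],"fingers": 0},
    {"dp": [0,0,0],"delta_rot": [0,0,0],"fingers": 0},
  ],
)

```text
clock: 23.5
position: [0.5257, -0.0445, 0.1105]
ee_rot: [-0.005, 0.044, 0.999, 0.001]
contact_force: [-12.2, 1.2, 8.6]
width: -0.0001
gripper_force: 6.0
```

Request:
servo_tool(
  moves=[
    {"dp": [-0.02,0,0],"delta_rot": [0,0,0],"fingers": 0},
    {"dp": [-0.015,0,0],"delta_rot": [0,0,0],"fingers": 0},
    {"dp": [0,0,0],"delta_rot": [0,0,0],"fingers": 0},
  ],
)

```text
clock: 23.8
position: [0.5267, -0.0445, 0.1101]
ee_rot: [-0.011, 0.044, 0.999, 0.001]
contact_force: [-24.6, -0.1, 18.8]
width: -0.0003
gripper_force: 12.0
```

```bash
python3 t.py
```

```text
[ 0.52666747 -0.04451358  0.1101075 ] tray frame 0.006206481640697418 -0.0001624980299025365 [-24.60716587  -0.12287405  18.82324086]
```

Request:
servo_tool(
  moves=[
    {"dp": [0.03,0,0],"delta_rot": [0,0,0],"fingers": 0},
    {"dp": [0.03,0,0],"delta_rot": [0,0,0],"fingers": 0},
    {"dp": [0.1,0,-0.05],"delta_rot": [0,0,0],"fingers": 0},
    {"dp": [0.15,0,-0.1],"delta_rot": [0,0,0],"fingers": 0},
  ],
)

```text
clock: 24.25
position: [0.4774, -0.0407, 0.1407]
ee_rot: [0.003, 0.045, 0.999, -0.0]
contact_force: [-0.2, -0.1, -0.4]
width: -0.0003
gripper_force: 0.0
```

```bash
cat > t2.py <<'E'
from plan import *
from h import *
p,R=pose();print(p,(p[:2]-TC)@TX,readout.get_state()['contact_force'])
for nm in('top','side'):
    pi,d=grab(nm);P=cloud(nm,d);X=(P[...,:2]-TC)@TX;Y=(P[...,:2]-TC)@TY;z=P[...,2]
    m=(d>0)&(abs(Y)<.05)&(X>-.09)&(X<.16)&(z>.051)&(z<.064)
    print(nm,m.sum());h,e=np.histogram(X[m],np.arange(-.09,.165,.005));print([(round(b,3),int(a)) for a,b in zip(h,e) if a])
    f=(d>0)&(abs(Y)<.03)&(X>-.09)&(X<.16)&(z>.015)&(z<.026);h,e=np.histogram(X[f],np.arange(-.09,.165,.005));print('floor',[(round(b,3),int(a)) for a,b in zip(h,e) if a])
    cv2.imwrite(f'pics/t_{nm}.png',pi[:,:,::-1])
E
python3 t2.py
```

```text
[ 0.47735095 -0.04069963  0.14072964] -0.04325383603859929 [-0.24732641 -0.09881035 -0.3852021 ]
top 194
[(np.float64(0.045), 2), (np.float64(0.05), 4), (np.float64(0.055), 4), (np.float64(0.06), 6), (np.float64(0.065), 8), (np.float64(0.07), 7), (np.float64(0.075), 9), (np.float64(0.08), 7), (np.float64(0.085), 10), (np.float64(0.09), 12), (np.float64(0.095), 7), (np.float64(0.1), 59), (np.float64(0.105), 44), (np.float64(0.115), 4), (np.float64(0.12), 4), (np.float64(0.145), 6), (np.float64(0.15), 1)]
floor [(np.float64(-0.08), 6), (np.float64(-0.075), 11), (np.float64(-0.07), 2), (np.float64(-0.065), 1), (np.float64(0.055), 8), (np.float64(0.06), 35), (np.float64(0.065), 44), (np.float64(0.07), 39), (np.float64(0.075), 27), (np.float64(0.08), 35), (np.float64(0.085), 42), (np.float64(0.09), 37), (np.float64(0.095), 37), (np.float64(0.1), 41), (np.float64(0.115), 16), (np.float64(0.12), 11), (np.float64(0.125), 5), (np.float64(0.13), 6), (np.float64(0.135), 1)]
side 371
[(np.float64(0.01), 27), (np.float64(0.015), 44), (np.float64(0.02), 7), (np.float64(0.025), 12), (np.float64(0.0
[... 451 characters left out ...]
t64(0.155), 6)]
floor [(np.float64(-0.075), 2), (np.float64(-0.07), 1), (np.float64(-0.065), 1), (np.float64(-0.04), 1), (np.float64(0.01), 19), (np.float64(0.015), 1), (np.float64(0.025), 3), (np.float64(0.03), 13), (np.float64(0.035), 16), (np.float64(0.04), 10), (np.float64(0.045), 14), (np.float64(0.05), 12), (np.float64(0.055), 18), (np.float64(0.06), 20), (np.float64(0.065), 22), (np.float64(0.07), 16), (np.float64(0.075), 11), (np.float64(0.08), 11), (np.float64(0.085), 11), (np.float64(0.09), 14), (np.float64(0.095), 11), (np.float64(0.1), 16), (np.float64(0.12), 7), (np.float64(0.125), 4), (np.float64(0.13), 4), (np.float64(0.135), 1), (np.float64(0.14), 4), (np.float64(0.145), 15)]
```

Run:
```python
import cv2,numpy as np
a=cv2.imread('pics/t_top.png')[130:255,285:365];b=cv2.imread('pics/t_side.png')[170:280,205:350]
a=cv2.resize(a,(320,500),interpolation=3);b=cv2.resize(b,(480,364),interpolation=3);b=np.vstack([b,np.zeros((136,480,3),np.uint8)])
cv2.imwrite('pics/last.png',np.hstack([a,b]))
```

```text
(no output)
```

View pics/last.png

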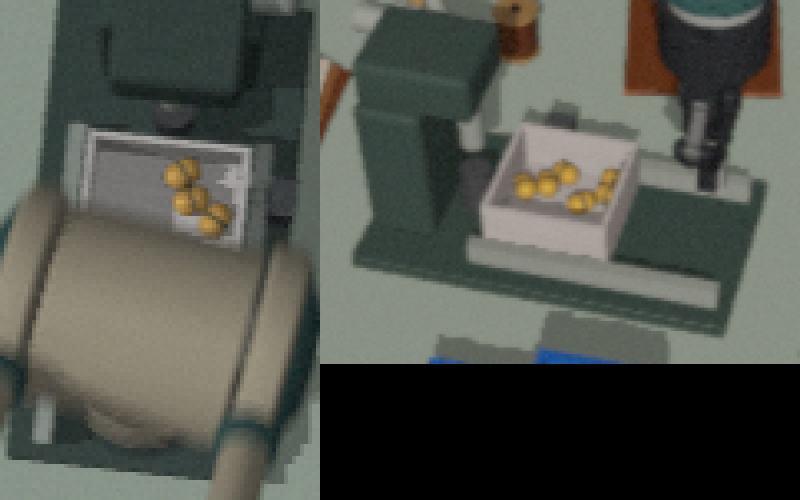

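The picture shows all six toggles in the tray. The tray has stopped at the spring ball, at about 0.063 m travel. I push again lower and nearer the catch side, taking out the downward load.

Request:
servo_tool(
  moves=[
    {"dp": [0,-0.055,0.1],"delta_rot": [0,0,0],"fingers": 0},
    {"dp": [-0.04,-0.055,0.12],"delta_rot": [0,0,0],"fingers": 0},
    {"dp": [-0.1,0,0],"delta_rot": [0,0,0],"fingers": 0},
    {"dp": [-0.05,0,0],"delta_rot": [0,0,0],"fingers": 0},
    {"dp": [0,0,0],"delta_rot": [0,0,0],"fingers": 0},
  ],
)

```text
clock: 24.85
position: [0.5146, -0.0662, 0.0975]
ee_rot: [0.004, 0.045, 0.999, -0.0]
contact_force: [0.6, -0.1, -0.1]
width: 0.0001
gripper_force: 0.0
```

Request:
servo_tool(
  moves=[
    {"dp": [-0.04,0,0],"delta_rot": [0,0,0],"fingers": 0},
    {"dp": [-0.03,0,0],"delta_rot": [0,0,0],"fingers": 0},
    {"dp": [-0.015,0,-0.005],"delta_rot": [0,0,0],"fingers": 0},
    {"dp": [-0.01,0,-0.005],"delta_rot": [0,0,0],"fingers": 0},
  ],
)

```text
clock: 25.25
position: [0.5239, -0.0663, 0.0975]
ee_rot: [-0.006, 0.044, 0.999, 0.001]
contact_force: [-11.6, -2.9, -5.0]
width: -0.0001
gripper_force: 5.8
```

```bash
python3 t.py
```

```text
[ 0.52388017 -0.06630336  0.09753093] tray frame 0.005367205268544914 -0.02211379574183349 [-11.59122903  -2.8597419   -4.95928063]
```

Request:
servo_tool(
  moves=[
    {"dp": [-0.012,0,0],"delta_rot": [0,0,0],"fingers": 0},
    {"dp": [-0.012,0,-0.001],"delta_rot": [0,0,0],"fingers": 0},
  ],
)

```text
clock: 25.5
position: [0.5244, -0.0664, 0.0974]
ee_rot: [-0.011, 0.044, 0.999, 0.001]
contact_force: [-22.2, -3.0, 8.9]
width: 0.0001
gripper_force: 11.0
```

Request:
servo_tool(
  moves=[
    {"dp": [-0.012,0,-0.001],"delta_rot": [0,0,0],"fingers": 0},
    {"dp": [-0.012,0,-0.001],"delta_rot": [0,0,0],"fingers": 0},
  ],
)

```text
clock: 25.7
position: [0.525, -0.0664, 0.0974]
ee_rot: [-0.016, 0.043, 0.999, 0.001]
contact_force: [-31.0, -4.2, 13.0]
width: 0.0007
gripper_force: 15.3
```

```bash
python3 t.py
```

```text
[ 0.52500347 -0.06642187  0.09743598] tray frame 0.006496595801119258 -0.022131974794134042 [-31.01711915  -4.18974238  13.03844471]
```

```bash
cat > t3.py <<'E'
from plan import *
from h import *
def far(pi,P,lab):
    X=(P[...,:2]-TC)@TX;Y=(P[...,:2]-TC)@TY;z=P[...,2]
    h=cv2.cvtColor(pi,cv2.COLOR_RGB2HSV);
    m=(abs(Y)<.035)&(X>0.02)&(X<.13)&(z>.051)&(z<.066)
    x=X[m];print(lab,m.sum(),'far rim',np.percentile(x,[5,50,95,99]).round(4), end=' ')
    m2=(X>0)&(X<.13)&(abs(Y+.066)<.012)&(z>.03)&(z<.06);print('catch',np.percentile(X[m2],[5,50,95]).round(3),np.median(Y[m2]).round(3))
far(np.load('p.npy'),np.load('P.npy'),'start')
pi,d=grab('top');P=cloud('top',d);far(pi,P,'now')
s=readout.get_state();print(s['contact_force'],s['effort'],s['qpos'])
# what stands ahead of tray / near the fingers
X=(P[...,:2]-TC)@TX;Y=(P[...,:2]-TC)@TY;z=P[...,2]
for x0 in np.arange(.1,.17,.01):
    m=(abs(Y)<.05)&(X>x0)&(X<x0+.01);print(round(x0,2),np.percentile(z[m],[2,25,50,75,98]).round(3) if m.sum() else '')
E
python3 t3.py
```

```text
start 78 far rim [0.0416 0.0434 0.1166 0.1231] catch [0.016 0.08  0.097] -0.06Traceback (most recent call last):
  File "t3.py", line 10, in <module>
    pi,d=grab('top');P=cloud('top',d);far(pi,P,'now')
                                      ~~~^^^^^^^^^^^^
  File "t3.py", line 7, in far
    x=X[m];print(lab,m.sum(),'far rim',np.percentile(x,[5,50,95,99]).round(4), end=' ')
                                       ~~~~~~~~~~~~~^^^^^^^^^^^^^^^^
    return _quantile_unchecked(
        a, q, axis, out, overwrite_input, method, keepdims, weights)
    return _ureduce(a,
                    func=_quantile_ureduce_func,
    ...<5 lines>...
                    overwrite_input=overwrite_input,
                    method=method)
    r = func(a, **kwargs)
    result = _quantile(arr,
                       quantiles=q,
    ...<2 lines>...
                       out=out,
                       weights=wgt)
    slices_having_nans = np.isnan(arr[-1, ...])
                                  ~~~^^^^^^^^^
IndexError: index -1 is out of bounds for axis 0 with size 0
```

Run:
```python
from plan import *
from h import *
pi,d=grab('side');P=cloud('side',d);X=(P[...,:2]-TC)@TX;Y=(P[...,:2]-TC)@TY;z=P[...,2]
m=(abs(Y)<.04)&(X>-.0)&(X<.15)&(z>.051)&(z<.064);h,e=np.histogram(X[m],np.arange(0,.155,.004));print([(round(float(b),3),int(a)) for a,b in zip(h,e) if a])
for x0 in np.arange(-.06,.2,.02):
    m=(abs(Y)<.1)&(X>x0)&(X<x0+.02)&(z>.066);
    h,e=np.histogram(z[m],np.arange(.06,.5,.02));print(round(x0,2),[(round(float(b),2),int(a)) for a,b in zip(h,e) if a])
cv2.imwrite('pics/stall.png',pi[:,:,::-1])
print(readout.get_state()['contact_force'],readout.get_state()['moment'],readout.get_state()['qpos'])
```

```text
[(0.0, 1), (0.008, 1), (0.012, 17), (0.016, 14), (0.032, 2), (0.036, 4), (0.04, 2), (0.044, 3), (0.048, 2), (0.052, 3), (0.056, 3), (0.06, 5), (0.064, 6), (0.068, 3), (0.072, 3), (0.076, 3), (0.08, 5), (0.084, 4), (0.088, 4), (0.092, 4), (0.096, 3), (0.1, 38), (0.104, 27), (0.124, 1), (0.144, 34)]
-0.06 [(0.42, 53), (0.44, 145), (0.46, 47)]
-0.04 [(0.14, 11), (0.16, 52), (0.18, 70), (0.2, 26), (0.22, 49), (0.24, 31), (0.26, 34), (0.28, 30), (0.3, 27), (0.32, 19), (0.34, 35), (0.36, 40), (0.38, 74), (0.4, 46), (0.42, 167), (0.44, 52)]
-0.02 [(0.06, 29), (0.08, 56), (0.1, 67), (0.12, 67), (0.14, 38), (0.16, 66), (0.18, 94), (0.2, 66), (0.22, 79), (0.24, 89), (0.26, 93), (0.28, 91), (0.3, 100), (0.32, 102), (0.34, 116), (0.36, 73), (0.38, 149), (0.4, 204), (0.42, 253)]
0.0 [(0.06, 7), (0.08, 15), (0.1, 53), (0.12, 67), (0.14, 50), (0.16, 59), (0.18, 79), (0.2, 50), (0.22, 68), (0.24, 70), (0.26, 74), (0.28, 75), (0.3, 78), (0.32, 64), (0.34, 37), (0.36, 73), (0.38, 96), (0.4, 129), (0.42, 393)]
0.02 [(0.08, 3), (0.1, 2), (0.12, 9), (0.14, 12), (0.16, 42), (0.18, 62), (0.2, 31), (0.22, 5
[... 230 characters left out ...]
0.36, 48), (0.38, 70), (0.4, 102), (0.42, 21)]
0.06 [(0.36, 5), (0.38, 15), (0.4, 4)]
0.08 []
0.1 [(0.06, 3), (0.08, 17), (0.1, 6), (0.12, 48), (0.14, 108), (0.16, 89)]
0.12 [(0.06, 8), (0.08, 35), (0.1, 4), (0.12, 32), (0.14, 61), (0.16, 173)]
0.14 [(0.06, 71), (0.08, 93), (0.1, 66), (0.12, 73), (0.14, 59), (0.16, 174)]
0.16 [(0.06, 31), (0.08, 49), (0.1, 46), (0.12, 81), (0.14, 81), (0.16, 207), (0.18, 36), (0.2, 20), (0.22, 33)]
0.18 [(0.06, 19), (0.08, 29), (0.1, 33), (0.12, 49), (0.14, 38), (0.16, 110), (0.18, 6), (0.2, 22), (0.22, 56)]
[-27.84752886  -2.46450983  11.92292625] [-0.53380516  3.90267343 -0.00799677] [-0.2548559   0.41961898  1.8696619  -0.00584463  0.88335156 -1.7354983 ]
```

Run:
```python
from plan import *
P=np.load('P.npy');X=(P[...,:2]-TC)@TX;Y=(P[...,:2]-TC)@TY;z=P[...,2]
m=(X>.03)&(X<.13)&(Y<-.058)&(Y>-.08)&(z>.042)&(z<.052);print('catch block',m.sum(),X[m].min(),X[m].mean(),X[m].max(),Y[m].mean())
m=(abs(Y)<.07)&(z>.007)&(z<.02)&(X<0);print('base front',np.percentile(X[m],[0.5,2,5]),np.median(z[m]))
m=(abs(Y)<.07)&(z>.1)&(X>0)&(X<.3);print('head',np.percentile(X[m],[1,99]))
m=(abs(Y)<.074)&(abs(Y)>.064)&(z>.007)&(z<.02)&(X>.1);print('base back',np.percentile(X[m],[95,98,99.5]))
```

```text
catch block 58 0.0723401945789765 0.08333752898411027 0.09414852712830847 -0.06514200320832143
base front [-0.31708225 -0.22372962 -0.07802649] 0.013206780161240113
head [0.11124796 0.19465786]
base back [0.4835212  0.50211977 0.5133352 ]
```

Request:
servo_tool(
  moves=[
    {"dp": [0.03,0,0.003],"delta_rot": [0,0,0],"fingers": 0},
    {"dp": [0.03,0,0],"delta_rot": [0,0,0],"fingers": 0},
    {"dp": [0.1,0,0],"delta_rot": [0,0,0],"fingers": 0},
    {"dp": [0.2,0,-0.05],"delta_rot": [0,0,0],"fingers": 0},
    {"dp": [0.2,0,-0.1],"delta_rot": [0,0,0],"fingers": 0},
  ],
)

```text
clock: 26.35
position: [0.427, -0.0577, 0.1284]
ee_rot: [0.001, 0.045, 0.999, 0.0]
contact_force: [-0.2, -1.1, -0.3]
width: 0.0002
gripper_force: 0.0
```

Request:
servo_tool(
  moves=[
    {"dp": [0.2,0,-0.2],"delta_rot": [0,0,0],"fingers": 0},
    {"dp": [0.1,0.2,-0.2],"delta_rot": [0,0,0],"fingers": 0},
    {"dp": [0,0.2,-0.2],"delta_rot": [0,0,0],"fingers": 0},
    {"dp": [0,0.2,-0.1],"delta_rot": [0,0,0],"fingers": 0},
    {"dp": [0,0.2,0],"delta_rot": [0,0,0],"fingers": 0},
  ],
)

```text
clock: 26.85
position: [0.3913, 0.0962, 0.2569]
ee_rot: [0.007, 0.045, 0.999, 0.001]
contact_force: [0.6, 0.6, 0.0]
width: -0.0003
gripper_force: 0.0
```

```bash
python3 t2.py; python3 br.py
```

```text
[0.39125694 0.09620139 0.25691313] -0.14117672100643142 [0.56563892 0.57912838 0.00890377]
top 331
[(np.float64(0.015), 88), (np.float64(0.02), 7), (np.float64(0.025), 9), (np.float64(0.03), 10), (np.float64(0.035), 6), (np.float64(0.04), 9), (np.float64(0.045), 8), (np.float64(0.05), 9), (np.float64(0.055), 8), (np.float64(0.06), 7), (np.float64(0.065), 7), (np.float64(0.07), 7), (np.float64(0.075), 10), (np.float64(0.08), 4), (np.float64(0.085), 11), (np.float64(0.09), 7), (np.float64(0.095), 10), (np.float64(0.1), 53), (np.float64(0.105), 45), (np.float64(0.115), 1), (np.float64(0.12), 5), (np.float64(0.125), 1), (np.float64(0.145), 8), (np.float64(0.15), 1)]
floor [(np.float64(-0.08), 7), (np.float64(-0.075), 9), (np.float64(-0.07), 12), (np.float64(-0.065), 12), (np.float64(-0.06), 11), (np.float64(-0.055), 9), (np.float64(-0.05), 5), (np.float64(-0.045), 10), (np.float64(-0.04), 8), (np.float64(-0.035), 9), (np.float64(-0.03), 10), (np.float64(-0.025), 12), (np.float64(-0.02), 16), (np.float64(-0.015), 12), (np.float64(-0.01), 7), (np.float64(-0.005), 7), (np.float64(0.0), 11),
[... 1687 characters left out ...]
), 18), (np.float64(0.075), 10), (np.float64(0.08), 12), (np.float64(0.085), 11), (np.float64(0.09), 13), (np.float64(0.095), 9), (np.float64(0.1), 18), (np.float64(0.115), 1), (np.float64(0.12), 6), (np.float64(0.125), 6), (np.float64(0.13), 4), (np.float64(0.135), 2), (np.float64(0.14), 2), (np.float64(0.145), 19)]
21 [188.1 180.9] [0.586 0.264 0.035] scoop [ 0.173  0.179 -0.031]
75 [234.2 182.7] [0.585 0.158 0.035] scoop [ 0.18   0.074 -0.029]
71 [335.9 183.3] [ 0.59  -0.074  0.035] scoop [ 0.202 -0.157 -0.02 ]
84 [327.6 195.8] [ 0.561 -0.056  0.035] scoop [ 0.173 -0.141 -0.03 ]
40 [337.9 200.6] [ 0.55  -0.079  0.035] scoop [ 0.165 -0.165 -0.033]
[-0.09021798 -1.23518644 -0.40924349] 27.0
```

The catch block and base front edge show that the tray started about 19 mm in. Its 61 mm of travel therefore puts it at 80 mm, home, and it stopped hard at 31 N. Last, I check that the scoop lies flat on its mat.

Run:
```python
from h import *
p,d=grab('top');P=cloud('top',d);z=P[...,2];h=cv2.cvtColor(p,cv2.COLOR_RGB2HSV)
m=np.zeros((480,640),np.uint8);m[180:260,395:485]=((h[...,1]<90)&(z>.004))[180:260,395:485]
k,l,st,c=cv2.connectedComponentsWithStats(m);i=1+np.argmax(st[1:,4]);q=P[l==i];lo=q[(q[:,2]<.0125)]
print(cv2.minAreaRect(lo[:,:2].astype(np.float32)),len(lo)); A=np.c_[lo[:,:2]-lo[:,:2].mean(0),np.ones(len(lo))];print('plane',np.linalg.lstsq(A,lo[:,2],rcond=None)[0])
```

```text
((0.5224690437316895, -0.3134429156780243), (0.07099101692438126, 0.09689278155565262), 17.37689971923828) 956
plane [-0.00234563  0.00499581  0.00827238]
```

```bash
python3 -c "
from rig import manip
print(manip.sign_off())"
```

```text
the job is handed in; nothing more can be done
None
```

The job is handed in: I scooped all six toggles into the feed tray, laid the scoop flat on its mat, and then pushed the tray in until it stopped hard at about 80 mm, its home position; the catch itself I could not observe directly.

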